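Refit the key viewer's filter stack and screw its retaining ring home

TASK

The shop's key viewer has been cleaned and its optics need putting back: the lens is already on its spring at the bottom of the upright barrel. Drop the plain aluminium spacer ring in, then the orange filter on top of it, then set the two-eared retaining ring over the barrel mouth and screw it clockwise (a push on an ear will do it) until it comes against its stop and holds the stack down on the spring. Let go of everything, and leave the other things on the bench where they are.

Things in the scene. Friction and masses are not known exactly. Their poses are not given: they have to be found in the camera images.
- viewer: Key viewer: low grey cast base, 150 x 112 x 36 mm high, fixed to the bench, with a dark steel lens barrel standing up from it. Origin on the barrel's axis at bench height, z up; the base reaches 93 mm to -x (the end with dial and rocker), 57 mm to +x and 56 mm to either side. Outside, the top 17 mm of the barrel carries a coarse two-start thread, 51 mm across.
- mouth (a point): Centre of the barrel's mouth, level with its rim, 70 mm above the bench; axes as viewer. Bore 38.4 mm, opening to 41 mm in the top 4 mm; tube 44 mm outside at the mouth.
- gap (a point): Middle of one of the two gaps in the thread, at mouth height, 24.5 mm from the axis on the viewer's +y side; the other gap is opposite (-y). Each is 50 degrees wide and open to the top: the ring's two lugs go down them. From there two ramps lead clockwise (seen from above) and downward.
- stop (a point): Where one lug (and the ear above it) is when the ring is home against its stop: on the viewer's +x side, at mouth height, 24.5 mm from the axis; the other is opposite (-x). That is a quarter turn clockwise from the gaps; the ramps level out over the last 18 degrees.
- lens_cell (a joint): The lens in its round cell inside the barrel, on a spring of 2200 N/m with 4 mm of travel. 0 = up, its flat rim then 16.8 mm below the mouth. Grows (m) as it is pressed down: under 0.001 by the weight of the parts alone, about 0.002 when the ring is screwed home.
- spacer: Spacer: plain aluminium ring, 36 mm outside, 28 mm inside, 10 mm high, loose, lying flat on the mat. Origin at the centre of its underside, z along its axis. Seated on the lens cell, its underside is 17 mm below the mouth.
- filter: Filter: round orange glass in a black mount, 36 mm across, 10 mm thick, loose, lying flat on the mat. Origin at the centre of its underside, z along its axis. Seated on the spacer, its top stands about 3 mm proud of the mouth, 1 mm when the ring is home.
- ring: Retaining ring: bright steel cap ring, loose, right way up. Skirt 60 mm outside, 54 mm inside, 16.5 mm high; inward lip (31 mm hole) at the top, 13.5 mm above the underside, bears on the filter. Inside the skirt's foot two lugs, 8 mm wide, 47 mm apart, one below each ear. Origin at the centre of its underside, about 10.5 mm below the mouth with the lugs down the gaps, 12.5 mm when home; near the mouth if the lugs miss them.
- ear (a point): Middle of the ear on the ring's own +x side, 44 mm from its axis, 6.5 mm above its underside. A like ear is opposite (-x). Each reaches out to 54 mm from the axis, is 9 mm wide and 10 mm high (1.5 to 11.5 mm above the underside). A level push of 3 to 8 N on an ear turns the ring down the ramps; it stays where it is left.
- mat: Beech-framed sorting mat, 288 mm (own x) x 168 mm, fixed. Origin at the centre of its underside. The dark floor inside, 252 x 132 mm, is 7 mm above the bench, the frame 15 mm. The ring lies near its middle, spacer and filter near its two x ends, either way round.
- padlock_1: Brass padlock, 63 x 42 x 19 mm, loose bystander lying on the bench; origin at the centre of its underside.
- euro_cylinder_1: Brass lock cylinder, 68 x 32 x 17 mm, loose bystander lying at the back of the bench.
- rouge_tin: Green tin with a silver lid, 51 mm across, 60 mm high, loose bystander at the back of the bench.

How it is judged:
By the outcome, as a careful person would: the job done as asked, in the order asked, and still so for the second after the job is handed in, with the robot touching nothing.
It also fails if it takes over 72 s, if anything falls off the work surface, if the arm or the gripper's body presses on something with over 40 N, if the wrist force passes 120 N, or if a joint passes its speed limit or range.

ROBOT

A 6-joint arm with a two-finger parallel gripper is mounted at the origin on a cart in front of the work surface, level with it; the furniture and walls round the work are solid. World frame = base frame: x ahead of the robot, y to its left, z up, the work surface at z = 0. Lengths are in mm, angles in rad, forces in N, time in s.
With the tool pointing down it reaches from about 375 to 925 mm from the base axis. Payload 5.7 kg.
Tool frame: the origin (TCP) lies between the finger pads; the fingertips stand 25 mm ahead of it and the grasp point (between the pads) lies 6 mm ahead of it; z points along the fingers, x is the direction in which the jaws open and shut, and the axes are right-handed (so a half turn about z gives the same grasp; the last joint's range is limited). The gripper opens to 88 mm and grips with 3 to 60 N. Pads are 20 mm wide; open, the fingers measure 115 mm over their backs; the gripper's body (75 mm by 178 mm) begins 61 mm behind the grasp point.
Start: joints at [-1.394, 0.359, 1.51, -0, 1.272, -0.115], TCP at [172.591, -574.611, 247.623] pointing down, gripper open.
Joint ranges: [-2.97, 2.97], [-1.01, 2.36], [0.21, 2.38], [-0.96, 4.11], [0.2, 2.71], [-2.98, 2.98]. Speed limits (rad/s): [2.39, 2.39, 3.14, 3.14, 3.14, 3.14].

INTERFACE

Orientations are given as a 3x3 rotation matrix whose columns are the frame's x, y, z axes.
In Python, from workcell import ctrl gives the robot as it stands.
- The arm moves only by the tool jog_arm, never from a script. Its arguments are lists of equal length, an entry for each row: "xyz": the shift along the tool's x, y, z in mm, a list of three; "rot": the turn, a rotation vector about the tool's x, y, z in rad, a list of three. In form: {"xyz": [[dx, dy, dz], ...], "rot": [[wx, wy, wz], ...]}. A call has 1 to 8 rows; each row shifts and turns the pose as measured when the row begins, along the tool's axes as they then stand; what a row does not reach is not made up. A row lasts 1/12 s, in which the tool goes at most 41.7 mm and 7.16 degrees, less where a joint would pass 70% of its speed; a pose out of reach is approached as far as the arm can. A call with a gripper value outside its range is refused whole. "fingers" is the closure, from 0 (fully open) to 1 (shut), set as the call begins (left out, the last holds). The fingers move at their own pace and stop on an object; "newtons" is the grip in N (left out, the last holds). Time passes only in rows, so rows that do not move let the fingers close. It gives the time, the measured TCP pose, the force and the opening at its end, in the units of the state.
- ctrl.observe(): the state, without advancing time (a new reading comes with each control period).
- ctrl.capture(name): name is "scene" or "top" or "wrist"; returns a dict with "image" (400x640x3 uint8, red, green, blue), "vertical_fov" (degrees; the focal length in pixels is half the picture's height over the tangent of half this angle, whatever the lens; pixels are square), "cx", "cy" (the principal point, pixels), "D" ([k1, k2, p1, p2, k3] as OpenCV has them; the pictures are not rectified), "T" (4x4, takes a point from camera to world coordinates). Camera axes: x right, y down, z forward; pixel columns grow to the right and rows downward; lengths in mm; the calibration is good to about 2 mm. A picture is of the moment at which its call begins. There is no depth.
- ctrl.job_done(): hands the job in, once; it reports no verdict.
The state is a dict: "t": time; "joints": joint angles; "qvel": joint speeds; "tau": joint torques, N m; "tcp_pos": TCP position; "orientation": TCP orientation; "ft_force": force on the tool from outside, world axes, zero at the start; "torque": the same for the moment, N m; "width": finger opening in mm.
Only numpy, scipy, OpenCV 4.12 (cv2) and the standard library are available. Lean on these libraries where they do the work, as an engineer would, in place of code of your own. Each camera call takes 0.05 s, during which the arm holds its last target.

## Working session

There is one attempt and no reset: what is moved stays moved. The work goes in short steps, Python scripts to look and compute and a tool call to move; the robot and the scene stay as the last step left them, time stands still between calls to the robot, and variables do not carry over. Pictures are saved under pics/ and viewed, and the job is handed in when it is done.

Besides the shell and the picture viewer there is one more tool, called after "Request:" as name(argument=value, ...), one argument or row to a line, values as JSON. jog_arm: Moves the arm, as the interface text tells. Its arguments: {"type":"object","properties":{"xyz":{"type":"array","items":{"type":"array","items":{"type":"number"}}},"rot":{"type":"array","items":{"type":"array","items":{"type":"number"}}},"fingers":{"type":"number"},"newtons":{"type":"number"}},"required":["xyz","rot"]}

```bash
mkdir -p pics; ls
python3 - <<'E'
from workcell import ctrl
import cv2,numpy as np
s=ctrl.observe()
print({k:np.round(v,3).tolist() for k,v in s.items()})
for n in ("scene","top","wrist"):
    c=ctrl.capture(n)
    cv2.imwrite(f"pics/{n}0.png",c["image"][:,:,::-1])
    print(n,c["vertical_fov"],c["cx"],c["cy"],c["D"],np.round(c["T"],3).tolist())
E
```

```text
pics
{'t': 0.0, 'joints': [-1.394, 0.359, 1.511, -0.0, 1.272, -0.115], 'qvel': [0.001, 0.001, 0.0, 0.001, 0.001, -0.001], 'tau': [-0.001, -51.538, -27.074, 0.067, 0.035, -0.0], 'tcp_pos': [172.46, -574.027, 246.831], 'orientation': [[0.288, -0.958, -0.0], [-0.958, -0.288, 0.002], [-0.002, -0.0, -1.0]], 'ft_force': [-0.516, -1.49, 0.055], 'torque': [-0.069, 0.006, -0.066], 'width': 87.687}
scene 53.4149470308698 323.2853793050639 202.86877049736626 [-0.00830295  0.          0.          0.          0.        ] [[-0.768, -0.375, 0.519, -33.393], [-0.64, 0.477, -0.603, 665.863], [-0.021, -0.795, -0.606, 755.808], [0.0, 0.0, 0.0, 1.0]]
top 49.524584028595186 320.14959034023417 202.7683597546934 [-0.0447528  0.         0.         0.         0.       ] [[-0.016, -0.995, 0.103, 472.144], [-1.0, 0.014, -0.015, 0.423], [0.014, -0.103, -0.995, 1001.509], [0.0, 0.0, 0.0, 1.0]]
wrist 62.54377835081804 319.85209754899444 199.32003247387885 [-0.03636616  0.          0.          0.          0.        ] [[0.288, -0.92, -0.265, 246.411], [-0.958, -0.277, -0.077, -552.464], [-0.002, 0.276, -0.961, 382.957], [0.0, 0.0, 0.0, 1.0]]
```

View pics/top0.png

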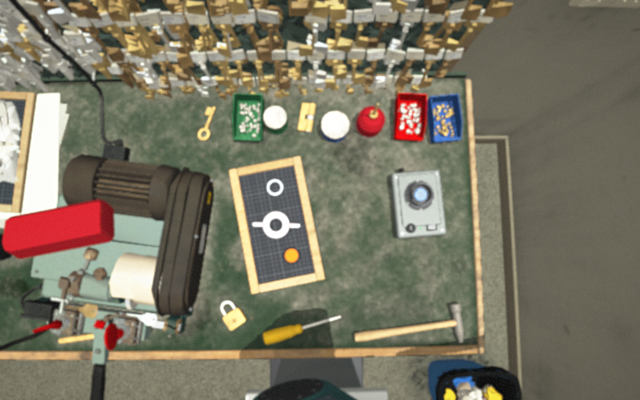

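View pics/scene0.png

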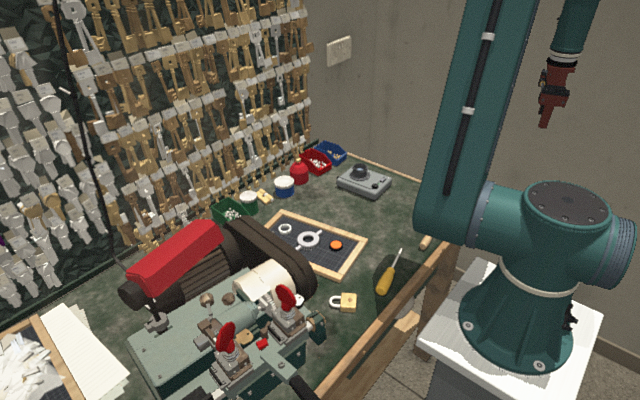

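```bash
cat > h.py <<'E'
import cv2,numpy as np
from workcell import ctrl
def K(c):
    f=200/np.tan(np.radians(c["vertical_fov"])/2)
    return np.array([[f,0,c["cx"]],[0,f,c["cy"]],[0,0,1.]])
def cap(n,save):
    c=ctrl.capture(n); cv2.imwrite(f"pics/{save}.png",c["image"][:,:,::-1]); 
    np.savez(f"pics/{save}.npz",**{k:np.array(v) for k,v in c.items()}); return c
def load(save): 
    d=np.load(f"pics/{save}.npz"); return {k:d[k] for k in d.files}
def pts(c,px,z):
    px=np.array(px,float).reshape(-1,1,2)
    n=cv2.undistortPoints(px,K(c),np.array(c["D"],float)).reshape(-1,2)
    d=np.c_[n,np.ones(len(n))]@c["T"][:3,:3].T; o=c["T"][:3,3]
    return o+d*((z-o[2])/d[:,2])[:,None]
def proj(c,P):
    T=np.linalg.inv(c["T"]); r,_=cv2.Rodrigues(T[:3,:3])
    return cv2.projectPoints(np.array(P,float).reshape(-1,1,3),r,T[:3,3],K(c),np.array(c["D"],float))[0].reshape(-1,2)
def st():
    s=ctrl.observe(); print("t",round(s["t"],2),"tcp",np.round(s["tcp_pos"],1),"x",np.round(s["orientation"][:,0] if hasattr(s["orientation"],'shape') else np.array(s["orientation"])[:,0],3),"z",np.round(np.array(s["orientation"])[:,2],3),"F",np.round(s["ft_force"],1),"w",round(s["width"],1),"j",np.round(s["joints"],2)); return s
def jog(P,zdown=None):
    "shift in tool axes to bring TCP to P"
    s=ctrl.observe(); R=np.array(s["orientation"]); return np.round(R.T@(np.array(P)-s["tcp_pos"]),1)
def zoom(c,u,v,h,s,save):
    im=c["image"][max(0,v-h):v+h,max(0,u-h):u+h,::-1]; cv2.imwrite(f"pics/{save}.png",cv2.resize(im,None,fx=s,fy=s,interpolation=cv2.INTER_CUBIC))
E
python3 - <<'E'
from h import *
c=cap("top","top1")
for n,p,z in (("spacer",(275,187),17),("ring",(274,225),23),("filter",(291,256),17),("barrel",(420,194),70)):
    print(n,pts(c,[p],z).round(1))
for p in ((230,170),(300,157),(325,279),(252,293)): print(pts(c,[p],15).round(1))
zoom(c,278,225,75,5,"z1"); zoom(c,420,204,45,8,"z2")
E
```

```text
spacer [[612.   88.1  17. ]]
ring [[524.7  90.3  23. ]]
filter [[454.5  52.9  17. ]]
barrel [[ 584.8 -231.5   70. ]]
[[653.3 191.8  15. ]]
[[681.5  30.2  15. ]]
[[401.8 -22.9  15. ]]
[[373.3 141.2  15. ]]
```

View pics/z1.png

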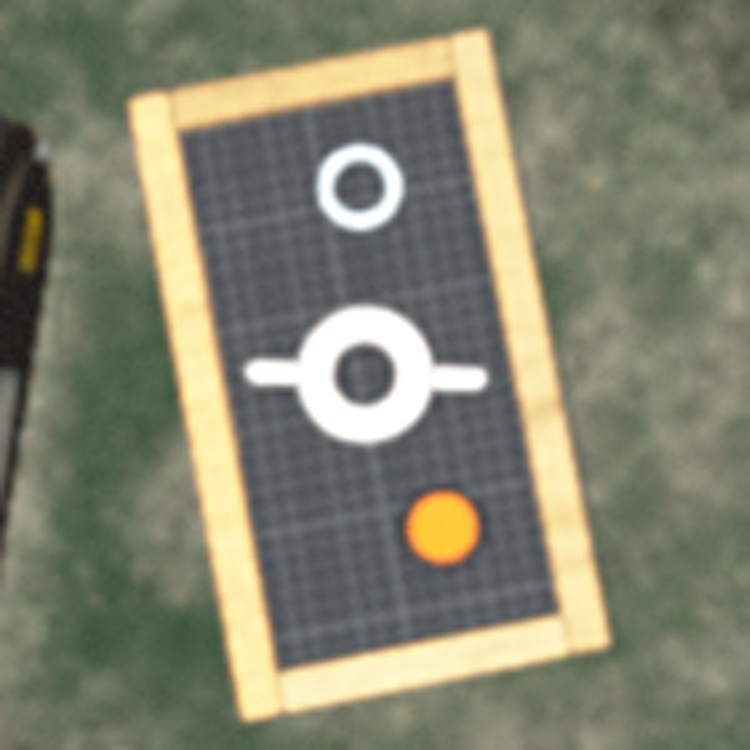

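View pics/z2.png

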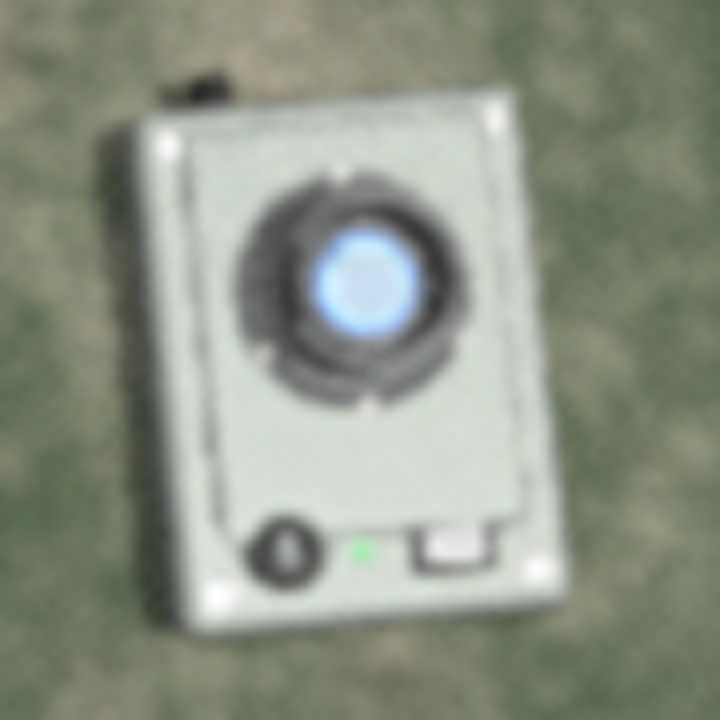

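Request:
jog_arm(
  xyz=[
    [0, 0, 0],
    [0, 0, 0],
    [0, 0, 0],
    [0, 0, 0],
    [0, 0, 0],
    [0, 0, 0],
    [0, 0, 0],
    [0, 0, 0],
  ],
  rot=[
    [0, 0, -0.12],
    [0, 0, -0.12],
    [0, 0, -0.12],
    [0, 0, -0.12],
    [0, 0, -0.12],
    [0, 0, -0.12],
    [0, 0, -0.12],
    [0, 0, -0.12],
  ],
)

```text
t: 0.87
tcp_pos: [172.3, -572.7, 245.0]
orientation: [[0.96, -0.28, -0.001], [-0.28, -0.96, 0.005], [-0.002, -0.005, -1.0]]
ft_force: [0.5, -0.2, 0.2]
width: 87.7
```

Request:
jog_arm(
  xyz=[
    [0, 0, 0],
    [0, 0, 0],
    [0, 0, 0],
    [30, -25, 0],
    [32, -26, 0],
    [32, -26, 0],
    [32, -26, 0],
    [32, -26, 0],
  ],
  rot=[
    [0, 0, -0.1],
    [0, 0, -0.1],
    [0, 0, -0.08],
    [0, 0, 0],
    [0, 0, 0],
    [0, 0, 0],
    [0, 0, 0],
    [0, 0, 0],
  ],
)

```text
t: 1.53
tcp_pos: [326.2, -443.5, 243.3]
orientation: [[1.0, 0.007, -0.004], [0.007, -1.0, 0.003], [-0.003, -0.003, -1.0]]
ft_force: [0.5, -0.3, 0.1]
width: 88.0
```

Request:
jog_arm(
  xyz=[
    [32, -26, 0],
    [32, -26, 0],
    [32, -26, 0],
    [32, -26, 5],
    [32, -26, 5],
    [32, -26, 5],
    [32, -26, 5],
    [0, 0, 5],
  ],
  rot=[
    [0, 0, 0],
    [0, 0, 0],
    [0, 0, 0],
    [0, 0, 0],
    [0, 0, 0],
    [0, 0, 0],
    [0, 0, 0],
    [0, 0, 0],
  ],
)

```text
t: 2.2
tcp_pos: [554.4, -252.0, 219.3]
orientation: [[1.0, 0.01, 0.002], [0.01, -1.0, 0.003], [0.002, -0.003, -1.0]]
ft_force: [-0.3, -0.3, 0.5]
width: 87.9
```

Request:
jog_arm(
  xyz=[
    [31, -21, 20],
    [0, 0, 0],
    [0, 0, 0],
  ],
  rot=[
    [0, 0, 0],
    [0, 0, 0.01],
    [0, 0, 0],
  ],
)

```text
t: 2.45
tcp_pos: [582.0, -231.1, 199.9]
orientation: [[1.0, 0.005, -0.0], [0.005, -1.0, 0.004], [-0.0, -0.004, -1.0]]
ft_force: [-0.3, 0.2, 0.4]
width: 87.9
```

Run:
```python
from h import *
st(); c=cap("wrist","w1"); st(); print(np.round(c["T"],3))
```

```text
t 2.45 tcp [ 582.  -231.1  199.9] x [ 1.     0.005 -0.   ] z [-0.     0.004 -1.   ] F [-0.3  0.2  0.4] w 87.9 j [-0.49  0.44  1.5   0.    1.2  -0.5 ]
t 2.5 tcp [ 581.8 -230.9  199.6] x [ 1.     0.005 -0.   ] z [-0.     0.005 -1.   ] F [ 0.6  0.1 -0.8] w 87.6 j [-0.49  0.44  1.51  0.    1.2  -0.5 ]
[[ 1.00000e+00  5.00000e-03  0.00000e+00  5.83419e+02]
 [ 5.00000e-03 -9.62000e-01 -2.71000e-01 -1.56109e+02]
 [-1.00000e-03  2.71000e-01 -9.62000e-01  3.36200e+02]
 [ 0.00000e+00  0.00000e+00  0.00000e+00  1.00000e+00]]
```

View pics/w1.png

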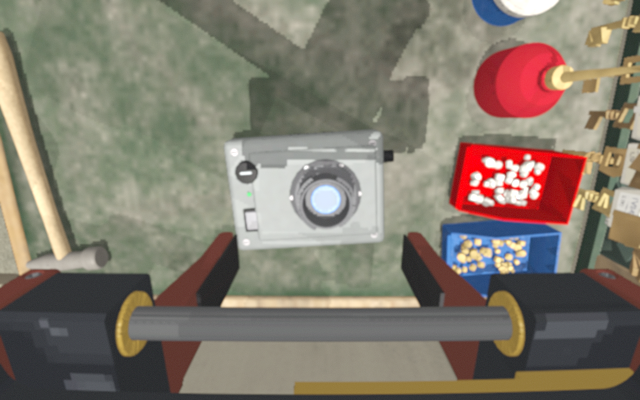

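Run:
```python
from h import *
c=load("w1"); zoom(c,320,195,75,5,"z3")
```

```text
(no output)
```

View pics/z3.png

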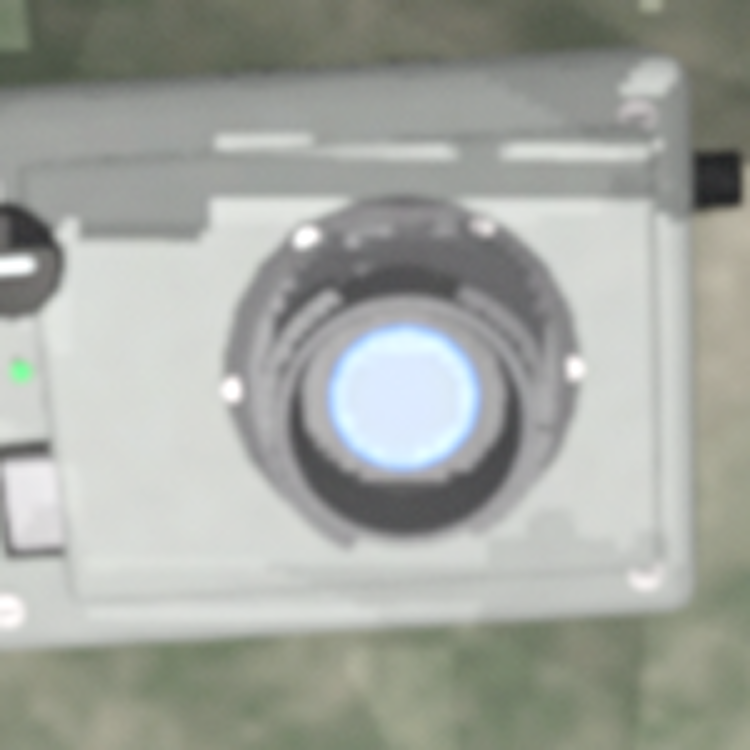

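Run:
```python
from h import *
c=load("w1"); im=c["image"][150:235,280:370,::-1]
im=cv2.resize(im,None,fx=8,fy=8,interpolation=cv2.INTER_CUBIC); im=np.clip(im.astype(float)*1.6,0,255).astype(np.uint8)
for k in range(0,720,40): cv2.line(im,(k,0),(k,6),(0,0,255),1); cv2.line(im,(0,k),(6,k),(0,0,255),1)
cv2.imwrite("pics/z4.png",im)
```

```text
(no output)
```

View pics/z4.png

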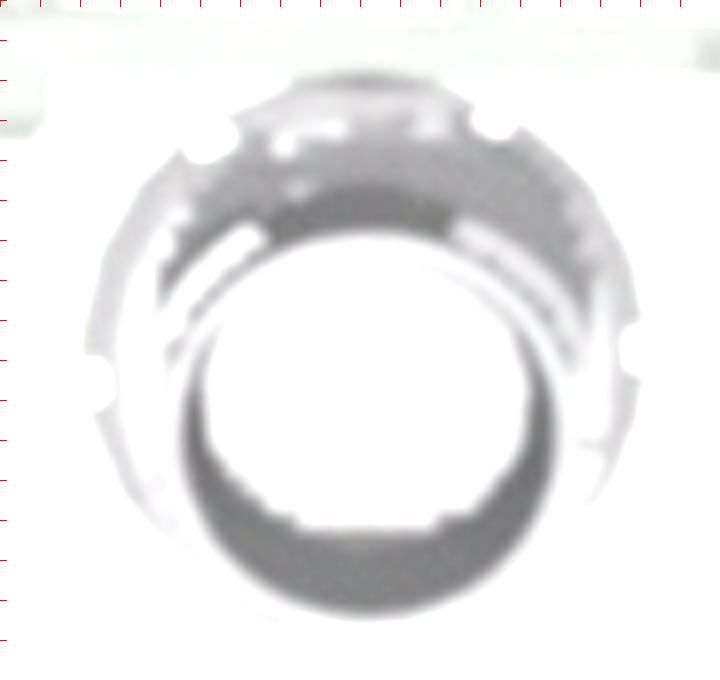

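```bash
cat >> h.py <<'E'
def circ(P):
    P=np.asarray(P)[:,:2]; A=np.c_[2*P,np.ones(len(P))]; s=np.linalg.lstsq(A,(P**2).sum(1),rcond=None)[0]
    return s[:2].round(1),round(float(np.sqrt(s[2]+s[0]**2+s[1]**2)),2)
E
python3 - <<'E'
from h import *
c=load("w1"); P=np.array([(182,440),(557,440),(370,616),(213,535),(527,535),(270,590),(470,590)])/8+(280,150)-0.45
for z in (70,66): print(z,circ(pts(c,P,z)))
print("lens",[pts(c,[(245+405/5,120+397/5)],z).round(1) for z in (53,50)])
# base corners z=36
B=pts(c,[(226,143),(381,131),(385,243),(239,249)],36); print(B.round(1))
t=load("top1"); B=pts(t,[(375+140/8,159+118/8),(375+515/8,159+95/8),(375+568/8,159+600/8),(375+190/8,159+632/8)],36);print(B.round(1))
v=(B[0]+B[1]-B[2]-B[3])/2; print("yaw",np.degrees(np.arctan2(v[1],v[0])), np.linalg.norm(v)); w=(B[0]+B[3]-B[1]-B[2])/2; print(np.degrees(np.arctan2(-w[0],w[1])))
m=B.mean(0); ya=np.radians(6); print("axis from base", m[:2]+18*np.array([np.cos(ya),np.sin(ya)]))
E
```

```text
70 (array([ 588.5, -235.8]), 19.78)
66 (array([ 588.5, -237. ]), 20.07)
lens [array([[ 588.9, -236. ,   53. ]]), array([[ 589. , -236.8,   50. ]])]
[[ 498.  -188.1   36. ]
 [ 637.9 -176.7   36. ]
 [ 647.9 -285.1   36. ]
 [ 503.4 -292.4   36. ]]
[[ 635.9 -179.2   36. ]
 [ 641.2 -286.6   36. ]
 [ 497.8 -295.2   36. ]
 [ 490.7 -188.4   36. ]]
yaw 3.5384949238863017 144.53882244953508
3.3158587315161654
axis from base [ 584.31401877 -235.45618148]
```

Request:
jog_arm(
  xyz=[
    [4, -38, 0],
    [4, -40, 0],
    [4, -40, 0],
    [4, -40, 0],
    [4, -40, 0],
    [4, -40, 0],
    [4, -40, 0],
    [4, -40, 0],
  ],
  rot=[
    [0, 0, 0],
    [0, 0, 0],
    [0, 0, 0],
    [0, 0, 0],
    [0, 0, 0],
    [0, 0, 0],
    [0, 0, 0],
    [0, 0, 0],
  ],
)

```text
t: 3.17
tcp_pos: [611.8, 79.6, 203.2]
orientation: [[1.0, -0.017, 0.003], [-0.017, -1.0, -0.002], [0.003, 0.002, -1.0]]
ft_force: [0.2, 0.3, 0.3]
width: 88.0
```

Request:
jog_arm(
  xyz=[
    [0, 0, 40],
    [0, 0, 0],
    [0, 0, 0],
  ],
  rot=[
    [0, 0, 0],
    [0, 0, 0],
    [0, 0, 0],
  ],
)

```text
t: 3.42
tcp_pos: [613.6, 85.4, 166.2]
orientation: [[1.0, -0.011, 0.009], [-0.011, -1.0, 0.0], [0.009, -0.001, -1.0]]
ft_force: [1.4, -0.7, 0.1]
width: 87.7
```

Run:
```python
from h import *
st(); c=cap("wrist","w2"); st()
```

```text
t 3.42 tcp [613.6  85.4 166.2] x [ 1.    -0.011  0.009] z [ 0.009  0.    -1.   ] F [ 1.4 -0.7  0.1] w 87.7 j [0.03 0.46 1.56 0.   1.11 0.04]
t 3.47 tcp [612.4  84.8 165.5] x [ 1.    -0.012  0.007] z [ 0.007  0.    -1.   ] F [-1.3 -1.1 -0.3] w 87.6 j [ 0.03  0.46  1.57 -0.    1.11  0.04]
```

View pics/w2.png

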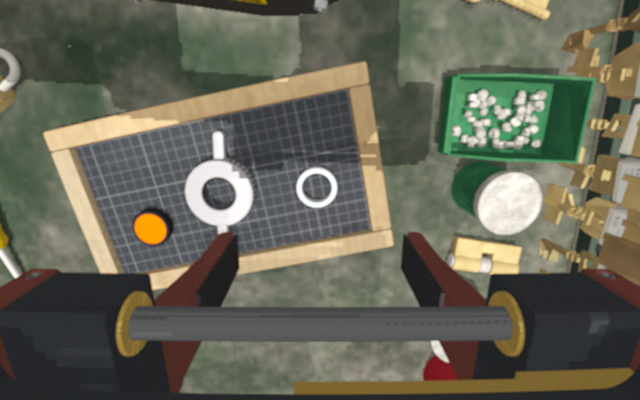

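Run:
```python
from h import *
c=load("w2"); im=c["image"]; g=im.min(2)
zoom(c,317,187,45,8,"z5")
m=(g>150).astype(np.uint8)
n,l,s,ce=cv2.connectedComponentsWithStats(m)
for i in range(1,n):
    if s[i,4]>150 and s[i,0]<420 and 100<s[i,0] and s[i,1]>90 and s[i,1]<260: 
        cn,_=cv2.findContours((l==i).astype(np.uint8),cv2.RETR_EXTERNAL,cv2.CHAIN_APPROX_NONE)
        e=cv2.fitEllipse(cn[0]); print(s[i],ce[i],e)
        for z in (17,23.5): print(z,circ(pts(c,cn[0].reshape(-1,2),z)))
h=cv2.cvtColor(im,cv2.COLOR_RGB2HSV); m=((h[...,0]>5)&(h[...,0]<22)&(h[...,1]>180)&(h[...,2]>150)).astype(np.uint8)
n,l,s,ce=cv2.connectedComponentsWithStats(m)
for i in range(1,n):
    if s[i,4]>200: 
        cn,_=cv2.findContours((l==i).astype(np.uint8),cv2.RETR_EXTERNAL,cv2.CHAIN_APPROX_NONE)
        print(s[i],circ(pts(c,cn[0].reshape(-1,2),17)))
```

```text
[ 185  131   68  103 3047] [218.30653101 188.92090581] ((218.06419372558594, 187.65643310546875), (62.82748031616211, 89.21088409423828), 171.7329559326172)
17 (array([525.6,  91.9]), 33.68)
23.5 (array([527.6,  93.4]), 32.91)
[296 167  42  41 743] [316.2705249  187.20861373] ((316.3519592285156, 187.2032470703125), (40.13104248046875, 41.06391906738281), 88.81769561767578)
17 (array([613.3,  90.5]), 18.36)
23.5 (array([613.3,  92.1]), 17.94)
[249 240  95  21 861] [304.20905923 251.60511034] ((310.3202209472656, 251.09561157226562), (13.382682800292969, 101.15753173828125), 82.90808868408203)
17 (array([593.8,  35.7]), 28.67)
23.5 (array([594.3,  38.6]), 28.02)
[134 214  33  30 775] (array([457.9,  53.3]), 14.77)
```

View pics/z5.png

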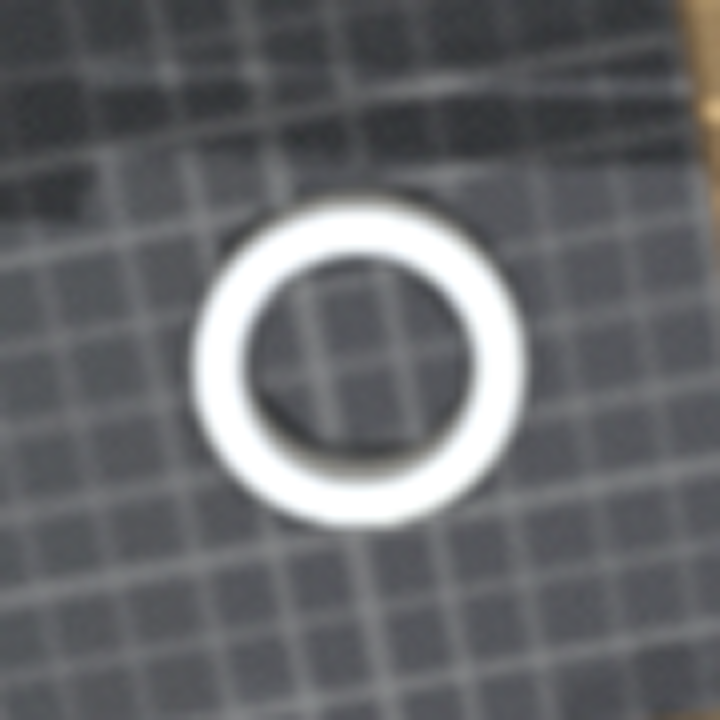

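Run:
```python
from h import *
c=load("w2"); print(pts(c,[(361,170),(366,190),(371,215),(384,170)],15).round(1)); print(jog([613.3,90.5,100])); zoom(c,360,187,40,8,"z6"); st()
```

```text
[[653.1 105.5  15. ]
 [658.   87.1  15. ]
 [663.3  63.3  15. ]
 [673.5 105.2  15. ]]
[ 0.4 -5.7 65.5]
t 3.47 tcp [612.4  84.8 165.5] x [ 1.    -0.012  0.007] z [ 0.007  0.    -1.   ] F [-1.3 -1.1 -0.3] w 87.6 j [ 0.03  0.46  1.57 -0.    1.11  0.04]
```

View pics/z6.png

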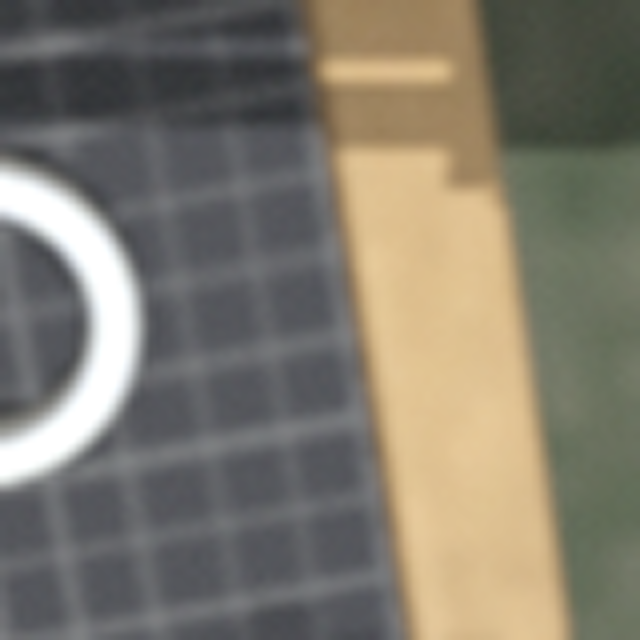

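Request:
jog_arm(
  xyz=[
    [0.5, -5.5, 0],
    [0, 0, 25],
    [0, 0, 30],
    [0, 0, 30],
    [0, 0, 0],
    [0, 0, 0],
    [0, 0, 0],
  ],
  rot=[
    [0, 0, 0],
    [0, 0, 0],
    [0, 0, 0],
    [0, 0, 0],
    [0, 0.008, 0],
    [0, 0, 0],
    [0, 0, 0],
  ],
  fingers=0.5,
  newtons=12,
)

```text
t: 4.05
tcp_pos: [621.6, 81.9, 90.8]
orientation: [[0.999, -0.024, 0.032], [-0.024, -1.0, -0.001], [0.032, 0.0, -0.999]]
ft_force: [0.6, -0.8, -0.0]
width: 45.5
```

Run:
```python
from h import *
st(); print(jog([613.3,90.5,37.5])); c=cap("wrist","w3")
```

```text
t 4.05 tcp [621.6  81.9  90.8] x [ 0.999 -0.024  0.032] z [ 0.032 -0.001 -0.999] F [ 0.6 -0.8 -0. ] w 45.5 j [ 0.02  0.55  1.63 -0.    0.93  0.05]
[-10.2  -8.4  53. ]
```

View pics/w3.png

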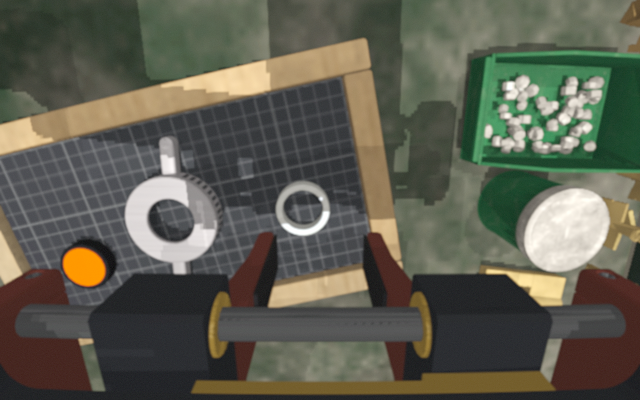

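```bash
cat >> h.py <<'E'
from scipy.spatial.transform import Rotation as Ro
def go(P,yaw):
    "yaw deg of tool x; gives xyz and rotvec in tool axes"
    s=ctrl.observe(); R=np.array(s["orientation"]); y=np.radians(yaw)
    Rt=np.array([[np.cos(y),np.sin(y),0],[np.sin(y),-np.cos(y),0],[0,0,-1]])
    print("go xyz",np.round(R.T@(np.array(P)-s["tcp_pos"]),1),"rot",Ro.from_matrix(R.T@Rt).as_rotvec().round(3))
E
python3 -c "
from h import *
go([613.3,90.5,90],0)"
```

```text
go xyz [-9.3 -8.4  1.2] rot [ 0.001 -0.034 -0.024]
```

Request:
jog_arm(
  xyz=[
    [-9.3, -8.4, 1],
    [0, 0, 0],
    [0, 0, 0],
  ],
  rot=[
    [0, -0.034, -0.024],
    [0, 0, 0],
    [0, 0, 0],
  ],
)

```text
t: 4.35
tcp_pos: [616.7, 89.7, 96.2]
orientation: [[1.0, -0.002, 0.008], [-0.002, -1.0, -0.0], [0.008, 0.0, -1.0]]
ft_force: [0.7, 0.2, 0.1]
width: 43.8
```

Run:
```python
from h import *
st();go([613.3,90.5,70],0)
c=cap("wrist","w4")
im=c["image"]; g=im.min(2)
zoom(c,300,230,60,8,"z7")
```

```text
t 4.35 tcp [616.7  89.7  96.2] x [ 1.    -0.002  0.008] z [ 0.008 -0.    -1.   ] F [0.7 0.2 0.1] w 43.8 j [ 0.03  0.55  1.61 -0.    0.97  0.04]
go xyz [-3.6 -0.9 26.2] rot [ 0.    -0.008 -0.002]
```

View pics/w4.png

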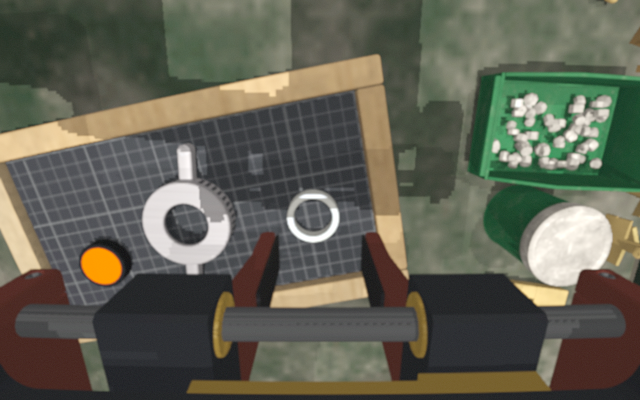

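Request:
jog_arm(
  xyz=[
    [-3.6, -0.9, 26],
    [0, 0, 12],
    [-1, 0, 8],
    [0, 0, 0],
  ],
  rot=[
    [0, -0.01, 0],
    [0, 0, 0],
    [0, 0, 0],
    [0, 0, 0],
  ],
)

```text
t: 4.73
tcp_pos: [616.5, 90.0, 53.0]
orientation: [[1.0, -0.003, 0.008], [-0.003, -1.0, -0.0], [0.008, 0.0, -1.0]]
ft_force: [-0.5, 0.4, 0.2]
width: 43.8
```

Run:
```python
from h import *
st();go([613.3,90.5,37.5],0)
c=cap("wrist","w5")
```

```text
t 4.73 tcp [616.5  90.   53. ] x [ 1.    -0.003  0.008] z [ 0.008 -0.    -1.   ] F [-0.5  0.4  0.2] w 43.8 j [ 0.03  0.61  1.64 -0.    0.89  0.04]
go xyz [-3.4 -0.5 15.5] rot [ 0.    -0.008 -0.003]
```

View pics/w5.png

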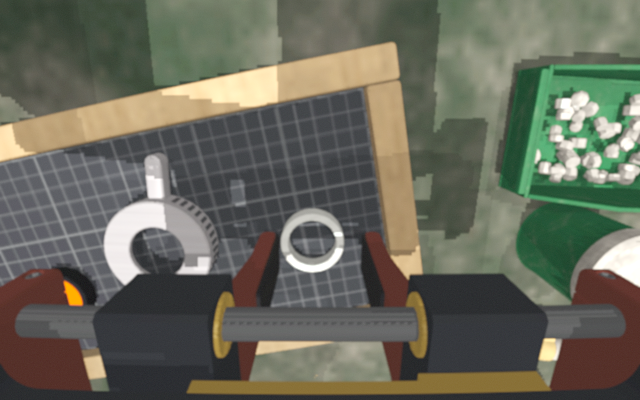

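Request:
jog_arm(
  xyz=[
    [-4.5, -0.5, 8],
    [0, 0, 6],
    [0, 0, 2],
    [0, 0, 0],
  ],
  rot=[
    [0, -0.008, -0.002],
    [0, 0, 0],
    [0, 0, 0],
    [0, 0, 0],
  ],
)

```text
t: 5.12
tcp_pos: [613.6, 90.4, 37.8]
orientation: [[1.0, -0.001, 0.003], [-0.001, -1.0, -0.0], [0.003, 0.0, -1.0]]
ft_force: [0.6, 0.4, 0.1]
width: 43.7
```

Run:
```python
from h import *
st();go([612.2,90.5,37.5],0)
```

```text
t 5.12 tcp [613.6  90.4  37.8] x [ 1.    -0.001  0.003] z [ 0.003 -0.    -1.   ] F [0.6 0.4 0.1] w 43.7 j [ 0.04  0.63  1.65 -0.    0.86  0.04]
go xyz [-1.4 -0.1  0.3] rot [ 0.    -0.003 -0.001]
```

Close now, watching the wrist force.

Request:
jog_arm(
  xyz=[
    [-1.5, 0, 0.3],
    [0, 0, 0],
    [0, 0, 0],
    [0, 0, 0],
    [0, 0, 0],
  ],
  rot=[
    [0, -0.003, 0],
    [0, 0, 0],
    [0, 0, 0],
    [0, 0, 0],
    [0, 0, 0],
  ],
  fingers=1,
  newtons=12,
)

```text
t: 5.53
tcp_pos: [612.4, 90.5, 38.1]
orientation: [[1.0, -0.001, 0.001], [-0.001, -1.0, -0.0], [0.001, 0.0, -1.0]]
ft_force: [0.1, -0.8, -0.1]
width: 35.3
```

Run:
```python
from h import *
st(); c=cap("wrist","w6")
```

```text
t 5.53 tcp [612.4  90.5  38.1] x [ 1.    -0.001  0.001] z [ 0.001 -0.    -1.   ] F [ 0.1 -0.8 -0.1] w 35.3 j [ 0.04  0.63  1.65 -0.    0.86  0.04]
```

View pics/w6.png

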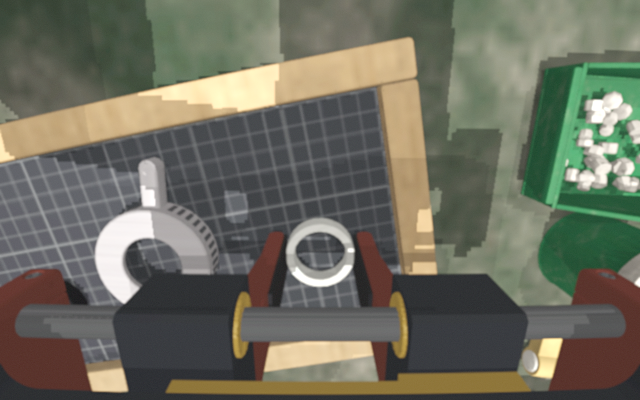

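Run:
```python
from h import *
c=load("w6"); zoom(c,320,250,45,8,"z8"); print(c["T"][:3,3])
```

```text
[614.09475368 166.02167013 174.07877053]
```

View pics/z8.png

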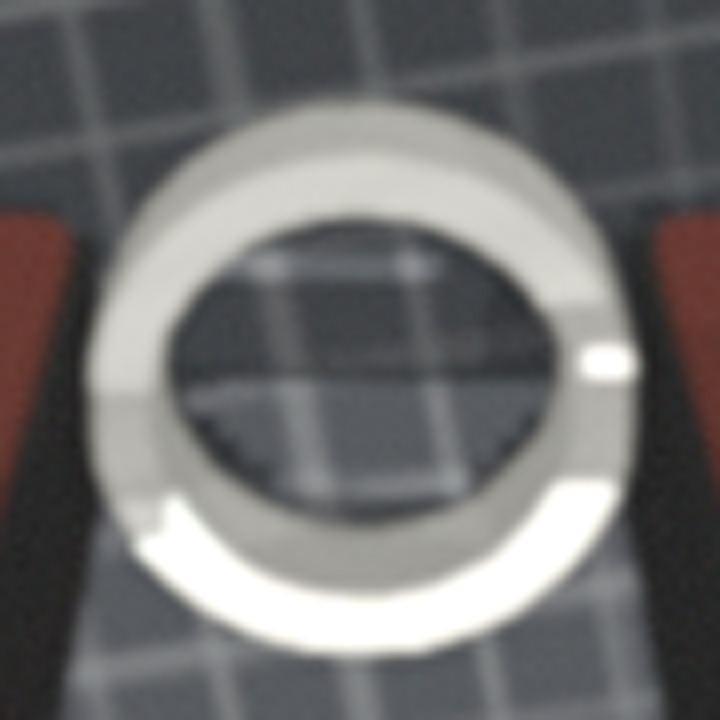

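Run:
```python
from h import *
c=load("w6"); P=np.array([(365,655),(87,400),(637,400),(370,150),(150,555),(600,545),(180,230),(555,230)])/8+(275,205)-.45
for z in (17,17.5): print(circ(pts(c,P,z)))
```

```text
(array([614.2,  90.2]), 17.9)
(array([614.2,  90.4]), 17.84)
```

Request:
jog_arm(
  xyz=[
    [0, 0, -20],
    [0, 0, -35],
    [0, 0, -35],
    [-3, 35, -20],
    [-3, 38, 0],
    [-3, 40, 0],
    [-3, 40, 0],
    [-3, 40, 0],
  ],
  rot=[
    [0, 0, 0],
    [0, 0, 0],
    [0, 0, 0],
    [0, 0, 0],
    [0, 0, 0],
    [0, 0, 0],
    [0, 0, 0],
    [0, 0, 0],
  ],
)

```text
t: 6.25
tcp_pos: [598.7, -100.8, 154.6]
orientation: [[1.0, 0.012, 0.004], [0.012, -1.0, 0.0], [0.004, -0.0, -1.0]]
ft_force: [0.3, -0.5, -0.6]
width: 35.1
```

Request:
jog_arm(
  xyz=[
    [-3, 40, 0],
    [-3, 40, 0],
    [-3, 30, 0],
    [0, 20, 0],
    [0, 0, 0],
    [0, 0, 0],
  ],
  rot=[
    [0, 0, 0],
    [0, 0, 0],
    [0, 0, 0],
    [0, 0, 0],
    [0, 0, 0],
    [0, 0, 0],
  ],
)

```text
t: 6.75
tcp_pos: [589.6, -246.8, 156.7]
orientation: [[1.0, 0.003, 0.009], [0.004, -1.0, -0.005], [0.009, 0.005, -1.0]]
ft_force: [0.4, 0.8, -0.0]
width: 35.0
```

Run:
```python
from h import *
st();go([586.7,-235.6,120],0)
```

```text
t 6.75 tcp [ 589.6 -246.8  156.7] x [1.    0.004 0.009] z [ 0.009 -0.005 -1.   ] F [ 0.4  0.8 -0. ] w 35.0 j [-0.5   0.5   1.53  0.    1.11 -0.51]
go xyz [ -3.2 -11.4  36.6] rot [ 0.005 -0.009  0.004]
```

Request:
jog_arm(
  xyz=[
    [-3, -11.5, 15],
    [0, 0, 20],
    [0, 0, 6],
    [0, 0, 0],
    [0, 0, 0],
  ],
  rot=[
    [0.005, -0.009, 0.004],
    [0, 0, 0],
    [0, 0, 0],
    [0, 0, 0],
    [0, 0, 0],
  ],
)

```text
t: 7.17
tcp_pos: [585.4, -226.8, 112.1]
orientation: [[1.0, 0.002, -0.004], [0.002, -1.0, 0.005], [-0.003, -0.005, -1.0]]
ft_force: [-0.1, 0.8, -0.4]
width: 35.4
```

Run:
```python
from h import *
st();go([586.7,-235.6,112],0); c=cap("wrist","w7"); zoom(c,320,240,50,8,"z9")
```

```text
t 7.17 tcp [ 585.4 -226.8  112.1] x [ 1.     0.002 -0.003] z [-0.004  0.005 -1.   ] F [-0.1  0.8 -0.4] w 35.4 j [-0.48  0.54  1.58  0.    1.03 -0.48]
go xyz [1.3 8.8 0. ] rot [-0.005  0.004  0.002]
```

View pics/z9.png

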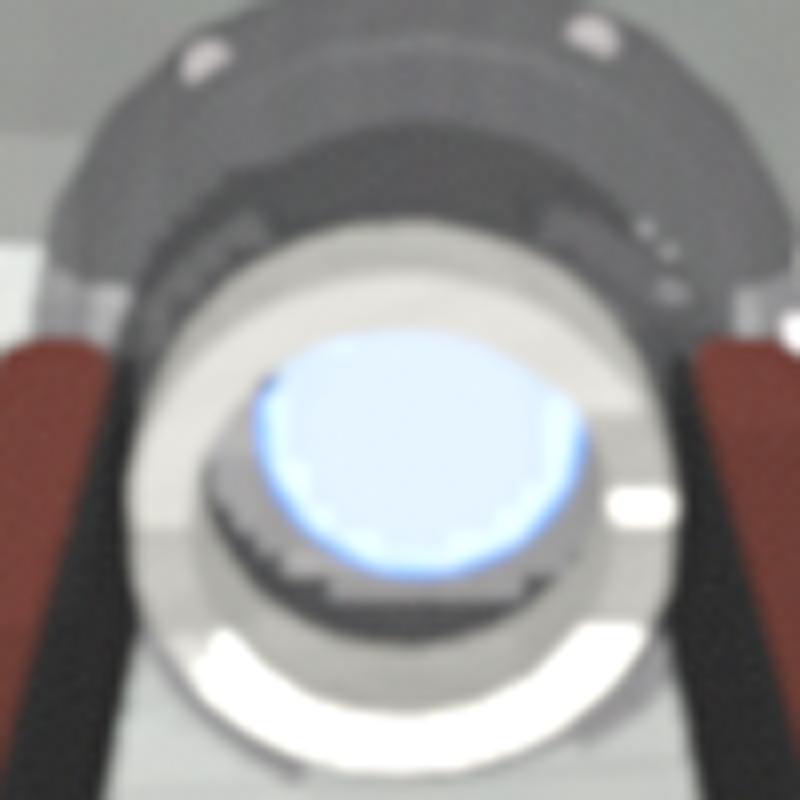

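Run:
```python
from h import *
c=load("w7"); print(pts(c,[(270+422/8-.45,190+424/8-.45)],53).round(1),pts(c,[(270+422/8-.45,190+424/8-.45)],50).round(1))
P=np.array([(403,775),(127,500),(677,500),(410,270),(190,670),(640,670)])/8+(270,190)-.45
print(circ(pts(c,P,112.1-20.7)))
```

```text
[[ 588.3 -235.6   53. ]] [[ 588.3 -236.9   50. ]]
(array([ 587.2, -226.7]), 17.99)
```

Request:
jog_arm(
  xyz=[
    [1.3, 9, 0],
    [0, 0, 0],
    [0, 0, 0],
  ],
  rot=[
    [-0.005, 0.004, 0.002],
    [0, 0, 0],
    [0, 0, 0],
  ],
)

```text
t: 7.47
tcp_pos: [587.9, -235.2, 113.5]
orientation: [[1.0, 0.002, 0.002], [0.002, -1.0, -0.001], [0.002, 0.001, -1.0]]
ft_force: [-0.1, -0.3, -0.3]
width: 35.2
```

Run:
```python
from h import *
st();go([586.6,-235.8,97],0)
```

```text
t 7.47 tcp [ 587.9 -235.2  113.5] x [1.    0.002 0.002] z [ 0.002 -0.001 -1.   ] F [-0.1 -0.3 -0.3] w 35.2 j [-0.49  0.54  1.57 -0.    1.02 -0.49]
go xyz [-1.3  0.6 16.5] rot [ 0.001 -0.002  0.002]
```

Request:
jog_arm(
  xyz=[
    [-1.5, 0.6, 6],
    [-0.3, 0, 2],
    [0, 0, 0],
  ],
  rot=[
    [0, -0.002, 0],
    [0, 0, 0],
    [0, 0, 0],
  ],
)

```text
t: 7.72
tcp_pos: [587.0, -236.9, 106.3]
orientation: [[1.0, 0.001, 0.003], [0.001, -1.0, -0.003], [0.003, 0.003, -1.0]]
ft_force: [0.2, 0.8, -0.6]
width: 35.1
```

Run:
```python
from h import *
st();go([586.6,-235.8,97],0)
```

```text
t 7.72 tcp [ 587.  -236.9  106.3] x [1.    0.001 0.003] z [ 0.003 -0.003 -1.   ] F [ 0.2  0.8 -0.6] w 35.1 j [-0.49  0.55  1.58 -0.    1.01 -0.49]
go xyz [-0.5 -1.1  9.3] rot [ 0.003 -0.003  0.001]
```

Request:
jog_arm(
  xyz=[
    [-0.5, -1, 4],
    [-0.3, 0, 3],
    [0, 0, 2],
    [0, 0, 0],
  ],
  rot=[
    [0.003, -0.003, 0],
    [0, 0, 0],
    [0, 0, 0],
    [0, 0, 0],
  ],
)

```text
t: 8.05
tcp_pos: [585.9, -236.1, 96.2]
orientation: [[1.0, 0.001, -0.001], [0.001, -1.0, 0.001], [-0.001, -0.001, -1.0]]
ft_force: [0.8, 0.2, -1.1]
width: 35.4
```

Run:
```python
from h import *
st();go([586.6,-235.8,97],0); c=cap("wrist","w8"); zoom(c,320,240,50,8,"z10")
```

```text
t 8.05 tcp [ 585.9 -236.1   96.2] x [ 1.     0.001 -0.001] z [-0.001  0.001 -1.   ] F [ 0.8  0.2 -1.1] w 35.4 j [-0.49  0.56  1.59  0.    0.99 -0.49]
go xyz [ 0.7 -0.3 -0.8] rot [-0.001  0.001  0.001]
```

View pics/z10.png

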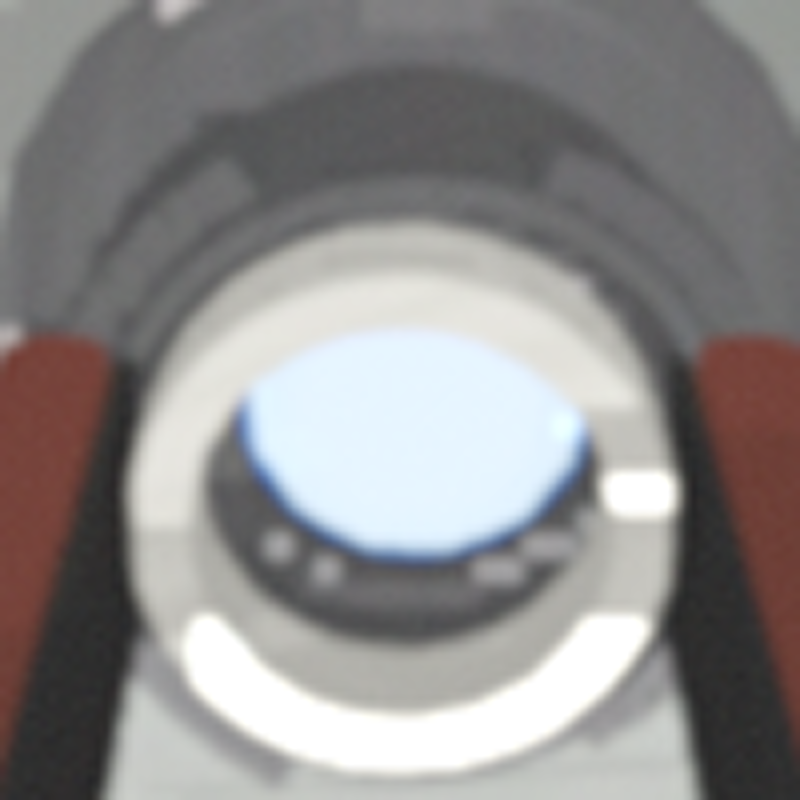

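Request:
jog_arm(
  xyz=[
    [0.6, -0.2, 0],
    [0, 0, 0],
  ],
  rot=[
    [0, 0, 0],
    [0, 0, 0],
  ],
)

```text
t: 8.27
tcp_pos: [586.5, -235.8, 96.2]
orientation: [[1.0, 0.001, -0.001], [0.001, -1.0, 0.001], [-0.001, -0.001, -1.0]]
ft_force: [0.6, -0.9, -0.0]
width: 35.3
```

Request:
jog_arm(
  xyz=[
    [0, 0, 0],
    [0, 0, 0],
    [0, 0, 0],
  ],
  rot=[
    [0, 0, 0],
    [0, 0, 0],
    [0, 0, 0],
  ],
  fingers=0.45,
)

```text
t: 8.52
tcp_pos: [586.9, -235.9, 96.5]
orientation: [[1.0, 0.001, -0.0], [0.001, -1.0, 0.0], [-0.0, -0.0, -1.0]]
ft_force: [-0.3, -0.5, -0.1]
width: 48.0
```

Request:
jog_arm(
  xyz=[
    [0, 0, -20],
    [0, 0, -30],
    [0, 0, -10],
    [0, 0, 0],
  ],
  rot=[
    [0, 0, 0],
    [0, 0, 0],
    [0, 0, 0],
    [0, 0, 0],
  ],
)

```text
t: 8.85
tcp_pos: [585.9, -235.4, 157.1]
orientation: [[1.0, 0.001, -0.003], [0.001, -1.0, 0.002], [-0.003, -0.002, -1.0]]
ft_force: [-0.2, 1.0, 0.8]
width: 48.3
```

Run:
```python
from h import *
st(); c=cap("wrist","w9"); zoom(c,320,220,50,8,"z11")
```

```text
t 8.85 tcp [ 585.9 -235.4  157.1] x [ 1.     0.001 -0.003] z [-0.003  0.002 -1.   ] F [-0.2  1.   0.8] w 48.3 j [-0.49  0.49  1.53  0.    1.12 -0.49]
```

View pics/z11.png

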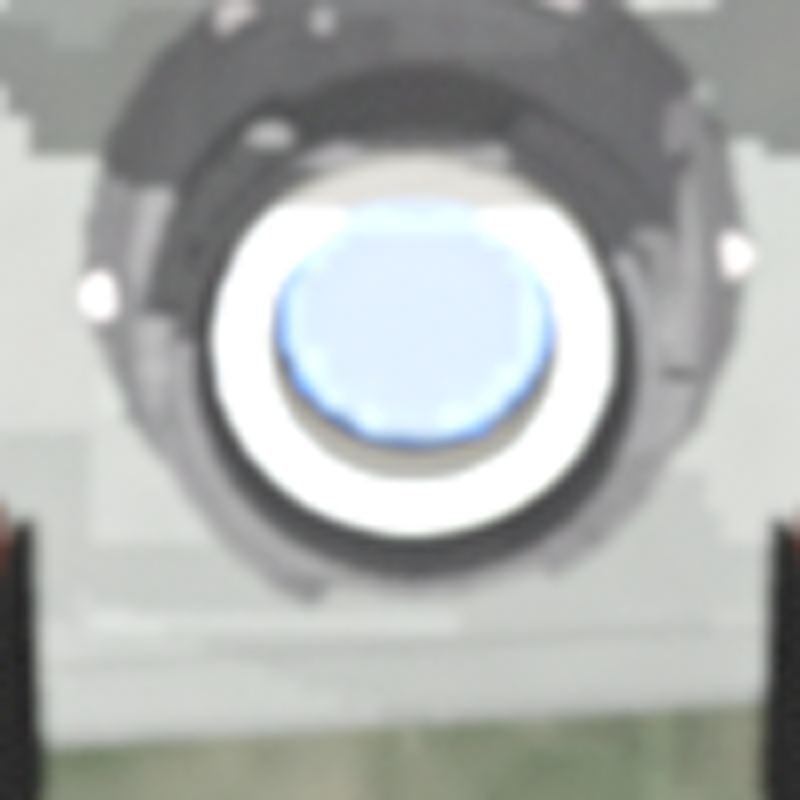

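Request:
jog_arm(
  xyz=[
    [-14, -30, 0],
    [-17, -37, 0],
    [-17, -37, 0],
    [-17, -37, 0],
    [-17, -37, 0],
    [-17, -37, 0],
    [-17, -37, 0],
    [-12, -30, 0],
  ],
  rot=[
    [0, 0, 0],
    [0, 0, 0],
    [0, 0, 0],
    [0, 0, 0],
    [0, 0, 0],
    [0, 0, 0],
    [0, 0, 0],
    [0, 0, 0],
  ],
)

```text
t: 9.57
tcp_pos: [454.5, 47.0, 147.8]
orientation: [[1.0, -0.01, -0.004], [-0.01, -1.0, -0.001], [-0.004, 0.001, -1.0]]
ft_force: [0.1, 0.4, 0.2]
width: 48.5
```

Request:
jog_arm(
  xyz=[
    [0, -3, 0],
    [0, 0, 0],
    [0, 0, 0],
  ],
  rot=[
    [0, 0, 0],
    [0, 0, 0],
    [0, 0, 0],
  ],
)

```text
t: 9.82
tcp_pos: [448.0, 55.3, 145.0]
orientation: [[1.0, -0.003, -0.012], [-0.003, -1.0, -0.0], [-0.012, 0.0, -1.0]]
ft_force: [-0.7, 0.1, -0.8]
width: 48.5
```

Run:
```python
from h import *
st();go([456.1,53.5,110],0); c=cap("wrist","w10")
```

```text
t 9.82 tcp [448.   55.3 145. ] x [ 1.    -0.003 -0.012] z [-0.012 -0.    -1.   ] F [-0.7  0.1 -0.8] w 48.5 j [-0.03  0.29  1.93 -0.    0.93 -0.03]
go xyz [ 8.5  1.8 34.9] rot [ 0.     0.012 -0.003]
```

View pics/w10.png

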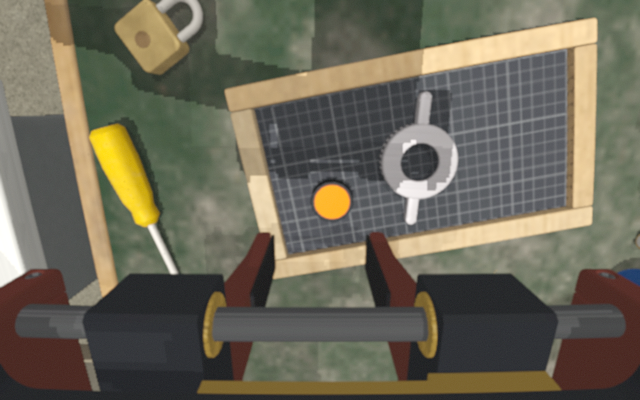

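```bash
cat >> h.py <<'E'
def orange(c,z):
    h=cv2.cvtColor(c["image"],cv2.COLOR_RGB2HSV); m=((h[...,0]>5)&(h[...,0]<22)&(h[...,1]>170)&(h[...,2]>110)).astype(np.uint8)
    m[:,:230]=0; m[:,480:]=0;m[300:]=0
    n,l,s,ce=cv2.connectedComponentsWithStats(m)
    for i in range(1,n):
        if s[i,4]>200:
            cn,_=cv2.findContours((l==i).astype(np.uint8),cv2.RETR_EXTERNAL,cv2.CHAIN_APPROX_NONE)
            print(s[i],circ(pts(c,cn[0].reshape(-1,2),z)))
E
python3 - <<'E'
from h import *
c=load("w10"); orange(c,17)
E
```

```text
[315 185  35  34 930] (array([457.8,  53.3]), 14.29)
```

Request:
jog_arm(
  xyz=[
    [8.5, 2, 15],
    [0, 0, 25],
    [0, 0, 25],
    [0, 0, 0],
    [0, 0, 0],
  ],
  rot=[
    [0, 0.012, -0.003],
    [0, 0, 0],
    [0, 0, 0],
    [0, 0, 0],
    [0, 0, 0],
  ],
)

```text
t: 10.28
tcp_pos: [464.4, 46.4, 78.3]
orientation: [[1.0, -0.008, 0.009], [-0.008, -1.0, -0.002], [0.009, 0.002, -1.0]]
ft_force: [0.1, -0.1, 0.4]
width: 48.5
```

Run:
```python
from h import *
st();go([456,53.2,38],0)
```

```text
t 10.28 tcp [464.4  46.4  78.3] x [ 1.    -0.008  0.009] z [ 0.009 -0.002 -1.   ] F [ 0.1 -0.1  0.4] w 48.5 j [-0.05  0.41  1.98 -0.    0.75 -0.04]
go xyz [-8.8 -6.8 40.2] rot [ 0.002 -0.009 -0.008]
```

Request:
jog_arm(
  xyz=[
    [-6, -5, 6],
    [0, 0, 12],
    [0, 0, 4],
    [0, 0, 0],
    [0, 0, 0],
  ],
  rot=[
    [0.002, -0.009, -0.008],
    [0, 0, 0],
    [0, 0, 0],
    [0, 0, 0],
    [0, 0, 0],
  ],
)

```text
t: 10.7
tcp_pos: [461.1, 49.7, 58.4]
orientation: [[1.0, -0.002, 0.003], [-0.002, -1.0, 0.0], [0.003, -0.0, -1.0]]
ft_force: [0.6, -0.2, 0.1]
width: 48.2
```

Run:
```python
from h import *
st();go([456,53.2,38],0)
```

```text
t 10.7 tcp [461.1  49.7  58.4] x [ 1.    -0.002  0.003] z [ 0.003  0.    -1.   ] F [ 0.6 -0.2  0.1] w 48.2 j [-0.04  0.44  1.99  0.    0.7  -0.04]
go xyz [-5.2 -3.5 20.3] rot [-0.    -0.003 -0.002]
```

Request:
jog_arm(
  xyz=[
    [-5, -3.5, 0],
    [0, 0, 0],
    [0, 0, 8],
    [0, 0, 4],
    [0, 0, 0],
    [0, 0, 0],
  ],
  rot=[
    [0, -0.003, -0.002],
    [0, 0, 0],
    [0, 0, 0],
    [0, 0, 0],
    [0, 0, 0],
    [0, 0, 0],
  ],
)

```text
t: 11.2
tcp_pos: [456.9, 54.0, 47.7]
orientation: [[1.0, 0.001, 0.004], [0.001, -1.0, 0.0], [0.004, -0.0, -1.0]]
ft_force: [0.3, -0.6, 0.6]
width: 48.4
```

Run:
```python
from h import *
st();go([456,53.2,38],0); c=cap("wrist","w11"); orange(c,17)
```

```text
t 11.2 tcp [456.9  54.   47.7] x [1.    0.001 0.004] z [ 0.004  0.    -1.   ] F [ 0.3 -0.6  0.6] w 48.4 j [-0.03  0.46  2.01  0.    0.67 -0.03]
go xyz [-1.   0.8  9.7] rot [-0.    -0.004  0.001]
[ 292  224   54   50 2098] (array([457.9,  53.6]), 14.58)
```

View pics/w11.png

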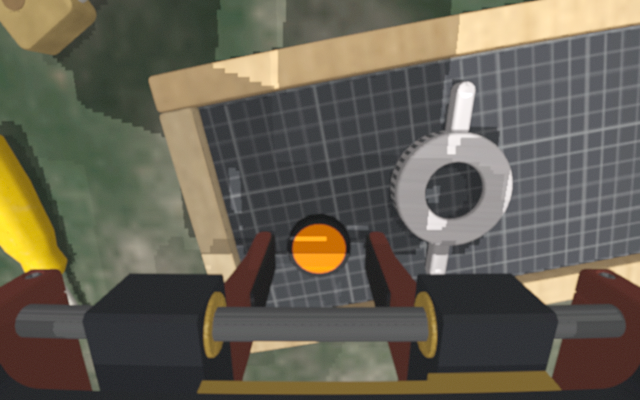

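Request:
jog_arm(
  xyz=[
    [-1, 0.6, 4],
    [0, 0, 4],
    [0, 0, 1],
    [0, 0, 0],
  ],
  rot=[
    [0, -0.004, 0],
    [0, 0, 0],
    [0, 0, 0],
    [0, 0, 0],
  ],
)

```text
t: 11.58
tcp_pos: [456.0, 53.2, 37.7]
orientation: [[1.0, 0.001, -0.001], [0.001, -1.0, 0.0], [-0.001, -0.0, -1.0]]
ft_force: [0.2, -0.1, -0.4]
width: 48.5
```

Run:
```python
from h import *
st();go([456,53.4,38],0)
```

```text
t 11.58 tcp [456.   53.2  37.7] x [ 1.     0.001 -0.001] z [-0.001  0.    -1.   ] F [ 0.2 -0.1 -0.4] w 48.5 j [-0.03  0.48  2.02  0.    0.65 -0.04]
go xyz [-0.  -0.2 -0.3] rot [-0.     0.001  0.001]
```

Request:
jog_arm(
  xyz=[
    [0, 0, 0],
    [0, 0, 0],
    [0, 0, 0],
    [0, 0, 0],
    [0, 0, 0],
  ],
  rot=[
    [0, 0, 0],
    [0, 0, 0],
    [0, 0, 0],
    [0, 0, 0],
    [0, 0, 0],
  ],
  fingers=1,
)

```text
t: 12.0
tcp_pos: [456.0, 53.1, 37.5]
orientation: [[1.0, 0.001, -0.001], [0.001, -1.0, 0.0], [-0.001, -0.0, -1.0]]
ft_force: [-0.6, -0.2, -0.6]
width: 34.2
```

Run:
```python
from h import *
st();c=cap("wrist","w12"); orange(c,17); zoom(c,320,250,50,8,"z12")
```

```text
t 12.0 tcp [456.   53.1  37.5] x [ 1.     0.001 -0.001] z [-0.001  0.    -1.   ] F [-0.6 -0.2 -0.6] w 34.2 j [-0.03  0.48  2.01  0.    0.65 -0.04]
[ 291  229   58   52 2331] (array([457.4,  53.5]), 14.58)
```

View pics/z12.png

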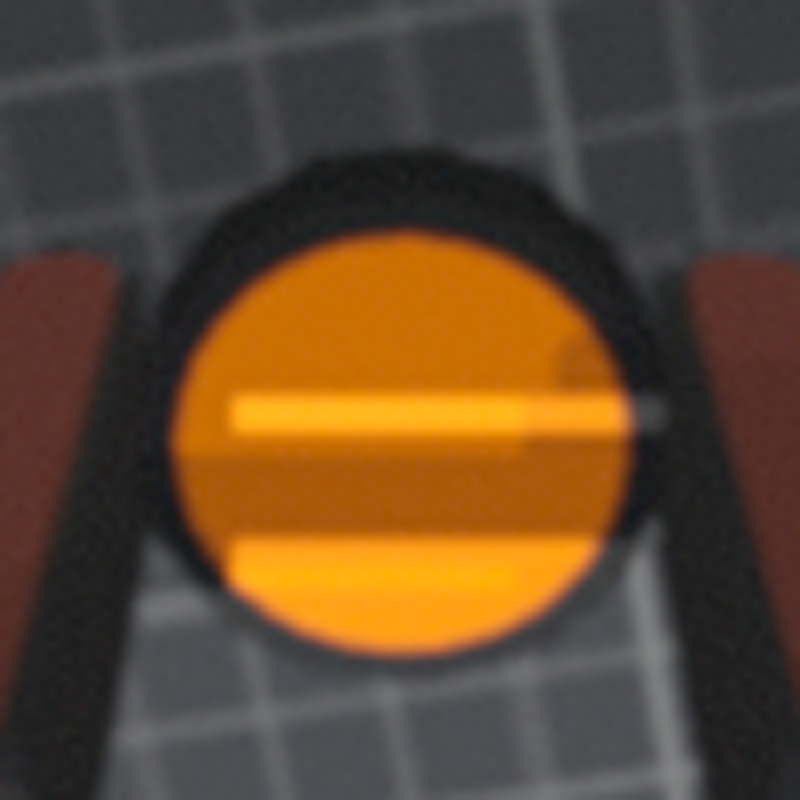

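Request:
jog_arm(
  xyz=[
    [0, 0, -15],
    [0, 0, -35],
    [0, 0, -35],
    [13, 30, -20],
    [17, 37, 0],
    [17, 37, 0],
    [17, 37, 0],
    [17, 37, 0],
  ],
  rot=[
    [0, 0, 0],
    [0, 0, 0],
    [0, 0, 0],
    [0, 0, 0],
    [0, 0, 0],
    [0, 0, 0],
    [0, 0, 0],
    [0, 0, 0],
  ],
)

```text
t: 12.72
tcp_pos: [534.3, -123.7, 147.5]
orientation: [[1.0, 0.012, -0.006], [0.012, -1.0, 0.001], [-0.006, -0.001, -1.0]]
ft_force: [0.8, 0.7, -0.0]
width: 34.2
```

Request:
jog_arm(
  xyz=[
    [17, 37, 0],
    [17, 37, 0],
    [10, 20, 0],
    [0, 0, 0],
    [0, 0, 0],
  ],
  rot=[
    [0, 0, 0],
    [0, 0, 0],
    [0, 0, 0],
    [0, 0, 0],
    [0, 0, 0],
  ],
)

```text
t: 13.13
tcp_pos: [583.6, -229.6, 147.8]
orientation: [[1.0, 0.005, -0.0], [0.005, -1.0, -0.004], [-0.0, 0.004, -1.0]]
ft_force: [-0.9, -0.1, -0.7]
width: 34.6
```

Run:
```python
from h import *
st();go([586.7,-236,115],0)
```

```text
t 13.13 tcp [ 583.6 -229.6  147.8] x [ 1.     0.005 -0.   ] z [-0.    -0.004 -1.   ] F [-0.9 -0.1 -0.7] w 34.6 j [-0.48  0.5   1.56 -0.    1.09 -0.49]
go xyz [ 3.1  6.3 32.9] rot [0.004 0.    0.005]
```

Request:
jog_arm(
  xyz=[
    [3, 6, 10],
    [0, 0, 15],
    [0, 0, 4],
    [0, 0, 0],
    [0, 0, 0],
  ],
  rot=[
    [0.004, 0, 0.005],
    [0, 0, 0],
    [0, 0, 0],
    [0, 0, 0],
    [0, 0, 0],
  ],
)

```text
t: 13.55
tcp_pos: [583.6, -230.5, 115.9]
orientation: [[1.0, 0.002, -0.005], [0.002, -1.0, 0.005], [-0.005, -0.005, -1.0]]
ft_force: [0.6, 0.6, -0.3]
width: 34.3
```

Run:
```python
from h import *
st();go([586.7,-236,97],0)
```

```text
t 13.55 tcp [ 583.6 -230.5  115.9] x [ 1.     0.002 -0.005] z [-0.005  0.005 -1.   ] F [ 0.6  0.6 -0.3] w 34.3 j [-0.49  0.54  1.58  0.    1.04 -0.49]
go xyz [ 3.2  5.5 18.8] rot [-0.005  0.005  0.002]
```

Request:
jog_arm(
  xyz=[
    [3.2, 5.5, 0],
    [0, 0, 0],
    [0, 0, 0],
  ],
  rot=[
    [-0.005, 0.005, 0.002],
    [0, 0, 0],
    [0, 0, 0],
  ],
)

```text
t: 13.8
tcp_pos: [586.8, -234.6, 116.5]
orientation: [[1.0, 0.002, 0.0], [0.002, -1.0, -0.0], [0.0, 0.0, -1.0]]
ft_force: [-0.7, 0.7, 0.1]
width: 34.3
```

Run:
```python
from h import *
st();go([586.7,-236,97],0)
```

```text
t 13.8 tcp [ 586.8 -234.6  116.5] x [1.    0.002 0.   ] z [ 0. -0. -1.] F [-0.7  0.7  0.1] w 34.3 j [-0.49  0.54  1.57 -0.    1.03 -0.49]
go xyz [-0.1  1.4 19.5] rot [ 0.    -0.     0.002]
```

Request:
jog_arm(
  xyz=[
    [-0.3, 1.2, 5],
    [0, 0, 5],
    [0, 0, 1],
    [0, 0, 0],
  ],
  rot=[
    [0, 0, 0.002],
    [0, 0, 0],
    [0, 0, 0],
    [0, 0, 0],
  ],
)

```text
t: 14.13
tcp_pos: [587.4, -236.2, 105.9]
orientation: [[1.0, -0.0, 0.003], [-0.0, -1.0, -0.002], [0.003, 0.002, -1.0]]
ft_force: [0.5, 0.4, -0.6]
width: 34.3
```

Run:
```python
from h import *
st();go([586.7,-236,97],0); c=cap("wrist","w13"); zoom(c,320,240,50,8,"z13")
```

```text
t 14.13 tcp [ 587.4 -236.2  105.9] x [ 1.    -0.     0.003] z [ 0.003 -0.002 -1.   ] F [ 0.5  0.4 -0.6] w 34.3 j [-0.49  0.55  1.58 -0.    1.01 -0.49]
go xyz [-0.7 -0.2  8.9] rot [ 0.002 -0.003 -0.   ]
```

View pics/z13.png

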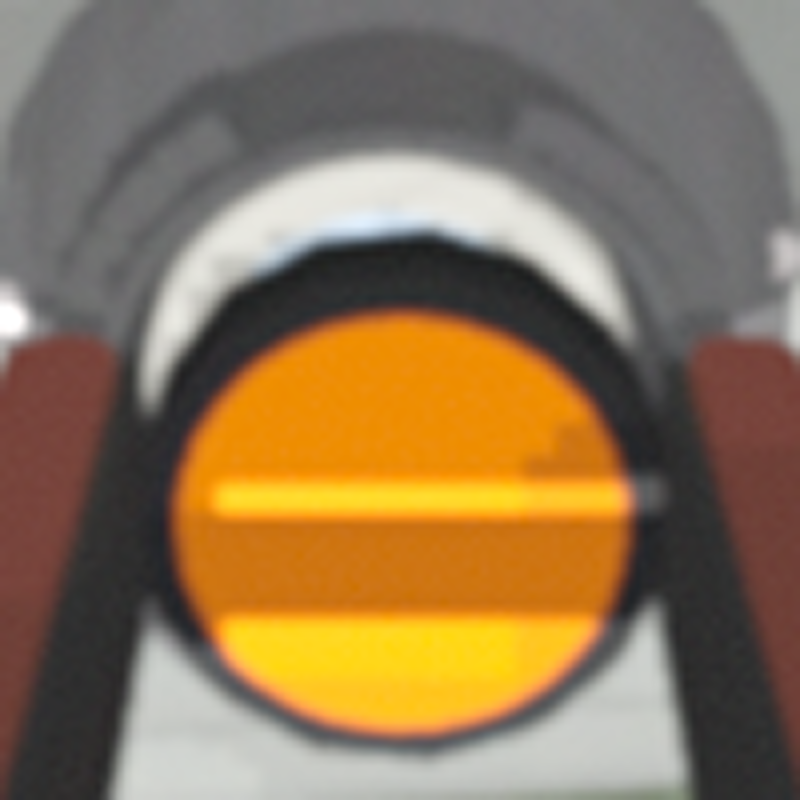

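Request:
jog_arm(
  xyz=[
    [-0.7, -0.2, 4],
    [-0.3, 0, 3],
    [0, 0, 2],
    [0, 0, 0],
  ],
  rot=[
    [0.002, -0.003, 0],
    [0, 0, 0],
    [0, 0, 0],
    [0, 0, 0],
  ],
)

```text
t: 14.52
tcp_pos: [586.2, -236.1, 95.9]
orientation: [[1.0, -0.0, -0.001], [-0.0, -1.0, 0.001], [-0.001, -0.001, -1.0]]
ft_force: [-0.1, 0.1, 0.4]
width: 34.1
```

Run:
```python
from h import *
st();go([586.7,-236,96.5],0); c=cap("wrist","w14"); zoom(c,320,240,50,8,"z14")
```

```text
t 14.52 tcp [ 586.2 -236.1   95.9] x [ 1.    -0.    -0.001] z [-0.001  0.001 -1.   ] F [-0.1  0.1  0.4] w 34.1 j [-0.49  0.56  1.58  0.    0.99 -0.49]
go xyz [ 0.5 -0.1 -0.6] rot [-0.001  0.001 -0.   ]
```

View pics/z14.png

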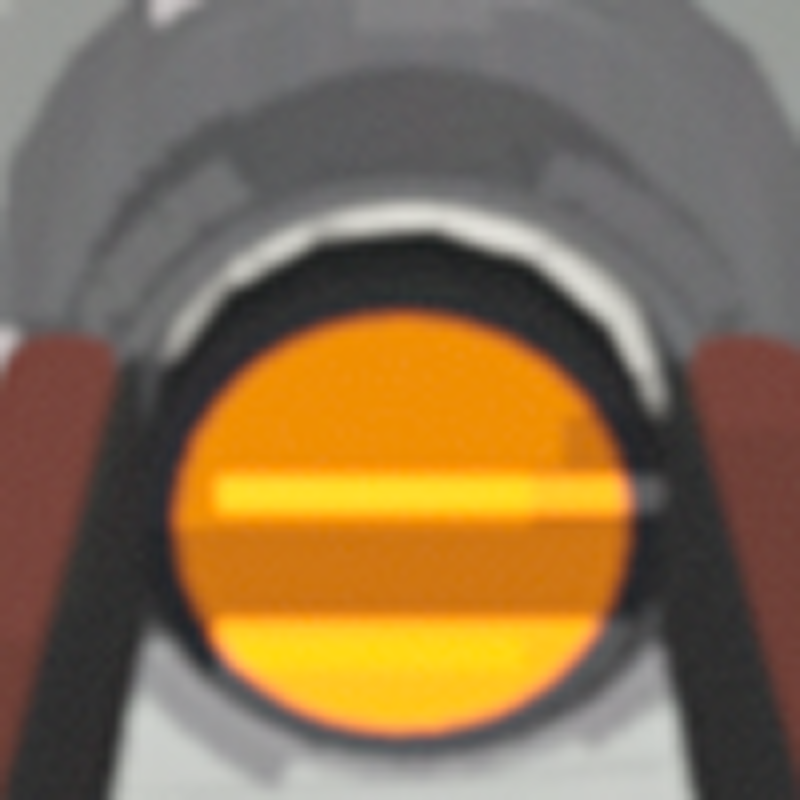

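Centred over the mouth (filter centre at crop ~(405,520), rim arc around it symmetric). Shift 0.5 mm and release.

Request:
jog_arm(
  xyz=[
    [0.6, 0, 0],
    [0, 0, 0],
  ],
  rot=[
    [0, 0, 0],
    [0, 0, 0],
  ],
)

```text
t: 14.73
tcp_pos: [586.9, -236.1, 96.0]
orientation: [[1.0, -0.0, -0.001], [-0.0, -1.0, 0.001], [-0.001, -0.001, -1.0]]
ft_force: [0.2, 0.9, 0.4]
width: 34.4
```

Request:
jog_arm(
  xyz=[
    [0, 0, 0],
    [0, 0, 0],
    [0, 0, 0],
  ],
  rot=[
    [0, 0, 0],
    [0, 0, 0],
    [0, 0, 0],
  ],
  fingers=0.45,
)

```text
t: 14.98
tcp_pos: [587.3, -236.3, 96.4]
orientation: [[1.0, -0.0, 0.0], [-0.0, -1.0, 0.0], [0.0, -0.0, -1.0]]
ft_force: [-1.3, 0.2, 0.4]
width: 47.7
```

Request:
jog_arm(
  xyz=[
    [0, 0, -20],
    [0, 0, -30],
    [0, 0, -10],
    [0, 0, 0],
  ],
  rot=[
    [0, 0, 0],
    [0, 0, 0],
    [0, 0, 0],
    [0, 0, 0],
  ],
)

```text
t: 15.32
tcp_pos: [586.2, -235.7, 156.9]
orientation: [[1.0, -0.0, -0.003], [-0.0, -1.0, 0.002], [-0.003, -0.002, -1.0]]
ft_force: [0.3, 0.4, -0.5]
width: 48.4
```

Run:
```python
from h import *
st(); c=cap("wrist","w15"); zoom(c,320,220,50,8,"z15"); orange(c,73)
```

```text
t 15.32 tcp [ 586.2 -235.7  156.9] x [ 1.    -0.    -0.003] z [-0.003  0.002 -1.   ] F [ 0.3  0.4 -0.5] w 48.4 j [-0.49  0.49  1.53  0.    1.12 -0.49]
[304 197  36  12 266] (array([ 588.8, -228.5]), 8.42)
```

View pics/z15.png

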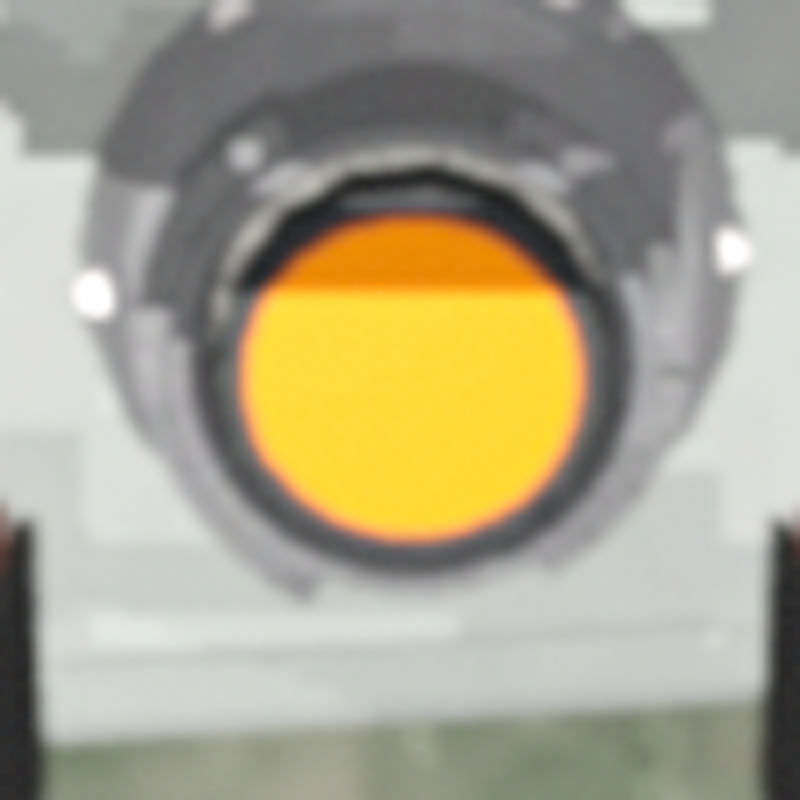

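Request:
jog_arm(
  xyz=[
    [-7, -30, 0],
    [-8, -39, 0],
    [-8, -39, 0],
    [-8, -39, 0],
    [-8, -39, 0],
    [-8, -39, 0],
    [-8, -39, 0],
    [-6, -35, 0],
  ],
  rot=[
    [0, 0, 0],
    [0, 0, 0],
    [0, 0, 0],
    [0, 0, 0],
    [0, 0, 0],
    [0, 0, 0],
    [0, 0, 0],
    [0, 0, 0],
  ],
  fingers=0,
)

```text
t: 16.03
tcp_pos: [522.7, 66.0, 147.3]
orientation: [[1.0, -0.013, -0.006], [-0.013, -1.0, -0.002], [-0.006, 0.002, -1.0]]
ft_force: [0.2, 0.2, 0.5]
width: 87.9
```

Request:
jog_arm(
  xyz=[
    [0, -10, 0],
    [0, 0, 0],
    [0, 0, 0],
  ],
  rot=[
    [0, 0, 0.05],
    [0, 0, 0.05],
    [0, 0, 0],
  ],
)

```text
t: 16.28
tcp_pos: [517.1, 84.4, 143.5]
orientation: [[0.994, -0.109, -0.013], [-0.109, -0.994, 0.0], [-0.013, 0.001, -1.0]]
ft_force: [-0.8, -0.8, -0.4]
width: 87.7
```

```bash
python3 - <<'E'
from h import *
st(); c=cap("wrist","w16"); zoom(c,320,200,70,8,"z16"); c=load("z16") if 0 else c
E
python3 -c "
import cv2
im=cv2.imread('pics/z16.png');cv2.imwrite('pics/z16.png',cv2.resize(im,(700,700)))"
```

```text
t 16.28 tcp [517.1  84.4 143.5] x [ 0.994 -0.109 -0.013] z [-0.013  0.    -1.   ] F [-0.8 -0.8 -0.4] w 87.7 j [0.03 0.38 1.78 0.   0.99 0.14]
```

View pics/w16.png

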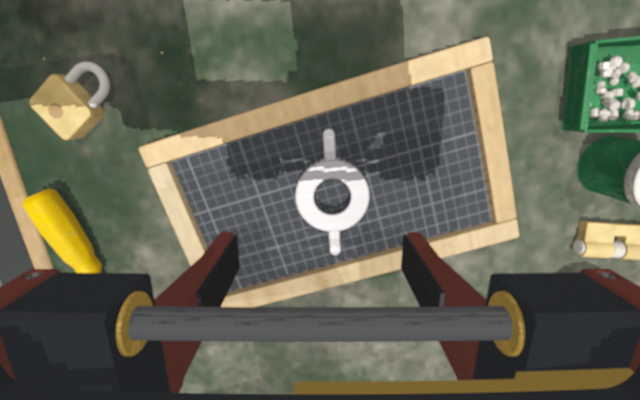

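View pics/z16.png

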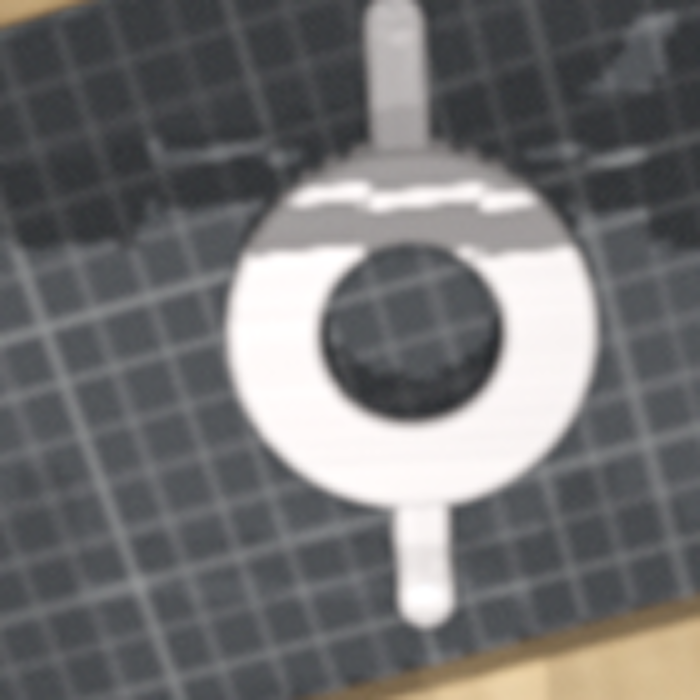

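Run:
```python
from h import *
c=load("w16"); f=lambda L:np.array(L)/5+(250,130)-.4
E=pts(c,f([(394,2),(427,625)]),18.5); print(E.round(1)); d=E[0]-E[1]; print("ear axis deg",np.degrees(np.arctan2(d[1],d[0])),np.linalg.norm(d), E.mean(0))
print("hole",circ(pts(c,f([(321,330),(503,330),(411,242),(411,423),(348,265),(475,265),(348,397),(475,397)]),23.5)))
print("outer",circ(pts(c,f([(228,335),(598,335),(413,508),(275,455),(550,455)]),23.5)))
go([526,92,100],-4)
```

```text
[[529.8 140.4  18.5]
 [524.7  34.4  18.5]]
ear axis deg 87.26499699405187 106.13657965922911 [527.22939274  87.41908478  18.5       ]
hole (array([527.2,  88.3]), 14.98)
outer (array([527.4,  87.6]), 29.95)
go xyz [ 8.6 -8.9 43.3] rot [ 0.001  0.013 -0.037]
```

Request:
jog_arm(
  xyz=[
    [9, -3, 10],
    [0, 0, 20],
    [0, 0, 25],
    [0, 0, 0],
    [0, 0, 0],
    [0, 0, 0],
  ],
  rot=[
    [0, 0.013, -0.06],
    [0, 0, 0],
    [0, 0, 0],
    [0, 0, 0],
    [0, 0, 0],
    [0, 0, 0],
  ],
)

```text
t: 16.83
tcp_pos: [527.0, 82.9, 84.9]
orientation: [[0.999, -0.039, -0.001], [-0.039, -0.999, -0.001], [-0.0, 0.001, -1.0]]
ft_force: [0.2, 0.3, 0.0]
width: 87.4
```

Run:
```python
from h import *
st(); go([525.4,87.8,60],-2.7); c=cap("wrist","w17")
```

```text
t 16.83 tcp [527.   82.9  84.9] x [ 0.999 -0.039 -0.   ] z [-0.001 -0.001 -1.   ] F [0.2 0.3 0. ] w 87.4 j [ 0.03  0.47  1.82 -0.    0.85  0.07]
go xyz [-1.7 -4.9 24.9] rot [0.001 0.    0.008]
```

View pics/w17.png

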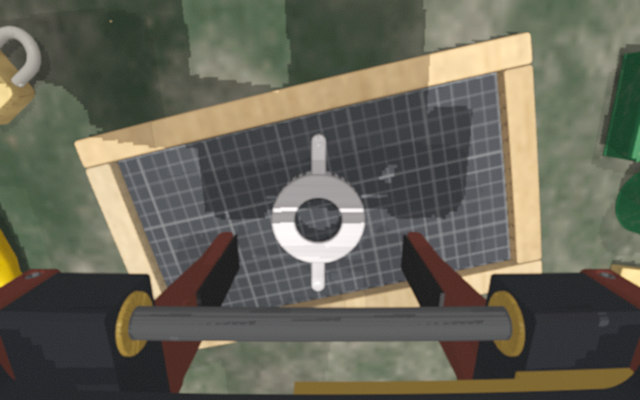

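Request:
jog_arm(
  xyz=[
    [-1.2, -4.8, 5],
    [0, 0, 18],
    [0, 0, 15],
    [0, 0, 3],
    [0, 0, 0],
    [0, 0, 0],
  ],
  rot=[
    [0, 0, 0.005],
    [0, 0, 0],
    [0, 0, 0],
    [0, 0, 0],
    [0, 0, 0],
    [0, 0, 0],
  ],
)

```text
t: 17.38
tcp_pos: [531.0, 88.5, 48.2]
orientation: [[0.999, -0.046, 0.011], [-0.046, -0.999, -0.001], [0.011, 0.0, -1.0]]
ft_force: [0.4, -1.1, -0.0]
width: 87.4
```

Run:
```python
from h import *
st(); go([525.7,87.8,36],-2.7); c=cap("wrist","w18"); zoom(c,320,240,75,5,"z18")
```

```text
t 17.38 tcp [531.   88.5  48.2] x [ 0.999 -0.046  0.011] z [ 0.011 -0.001 -1.   ] F [ 0.4 -1.1 -0. ] w 87.4 j [ 0.04  0.53  1.84 -0.    0.76  0.08]
go xyz [-5.4  0.9 12.2] rot [ 0.    -0.011  0.001]
```

View pics/z18.png

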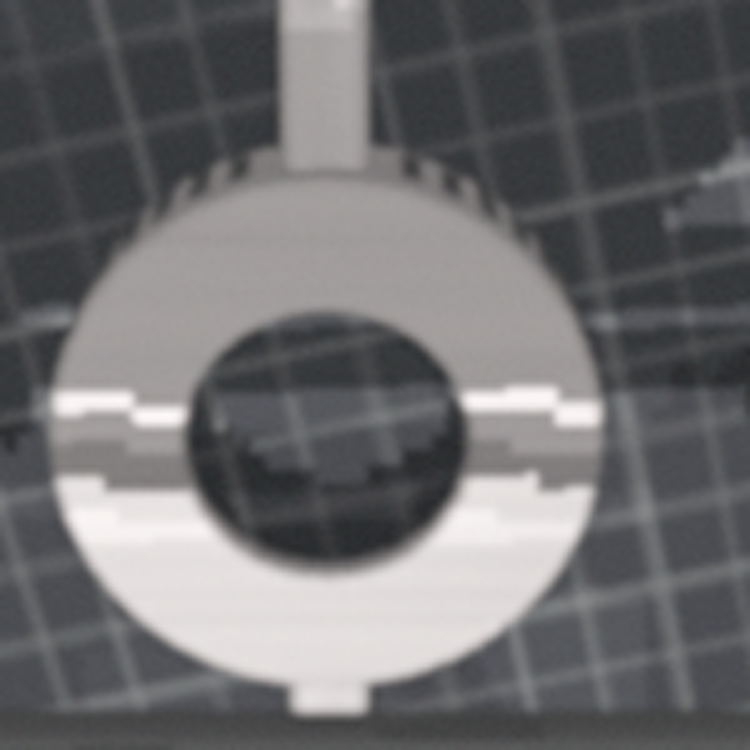

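Request:
jog_arm(
  xyz=[
    [-5.3, 0.8, 2],
    [0, 0, 5],
    [0, 0, 3],
    [0, 0, 0],
    [0, 0, 0],
  ],
  rot=[
    [0, -0.011, 0],
    [0, 0, 0],
    [0, 0, 0],
    [0, 0, 0],
    [0, 0, 0],
  ],
)

```text
t: 17.85
tcp_pos: [527.0, 88.1, 40.0]
orientation: [[0.999, -0.046, 0.004], [-0.046, -0.999, 0.0], [0.004, -0.0, -1.0]]
ft_force: [-0.2, 0.2, -0.6]
width: 87.9
```

Run:
```python
from h import *
st(); go([525.7,87.8,36],-2.7)
```

```text
t 17.85 tcp [527.   88.1  40. ] x [ 0.999 -0.046  0.004] z [ 0.004  0.    -1.   ] F [-0.2  0.2 -0.6] w 87.9 j [ 0.04  0.54  1.85 -0.    0.75  0.08]
go xyz [-1.3  0.3  4. ] rot [-0.    -0.004  0.001]
```

Request:
jog_arm(
  xyz=[
    [-1.3, 0.3, 2.5],
    [0, 0, 1.5],
    [0, 0, 0],
    [0, 0, 0],
  ],
  rot=[
    [0, -0.004, 0],
    [0, 0, 0],
    [0, 0, 0],
    [0, 0, 0],
  ],
)

```text
t: 18.18
tcp_pos: [525.6, 87.8, 35.6]
orientation: [[0.999, -0.046, -0.0], [-0.046, -0.999, 0.0], [-0.001, -0.0, -1.0]]
ft_force: [0.2, -0.3, 0.4]
width: 87.8
```

Request:
jog_arm(
  xyz=[
    [0, 0, 0],
    [0, 0, 0],
    [0, 0, 0],
    [0, 0, 0],
    [0, 0, 0],
    [0, 0, 0],
  ],
  rot=[
    [0, 0, 0],
    [0, 0, 0],
    [0, 0, 0],
    [0, 0, 0],
    [0, 0, 0],
    [0, 0, 0],
  ],
  fingers=1,
  newtons=20,
)

```text
t: 18.68
tcp_pos: [525.8, 87.8, 35.6]
orientation: [[0.999, -0.046, -0.0], [-0.046, -0.999, 0.0], [-0.0, -0.0, -1.0]]
ft_force: [-0.2, -0.0, -0.6]
width: 59.3
```

Run:
```python
from h import *
st(); c=cap("wrist","w19"); zoom(c,320,240,75,5,"z19")
```

```text
t 18.68 tcp [525.8  87.8  35.6] x [ 0.999 -0.046 -0.   ] z [-0.  0. -1.] F [-0.2 -0.  -0.6] w 59.3 j [0.04 0.55 1.85 0.   0.74 0.08]
```

View pics/z19.png

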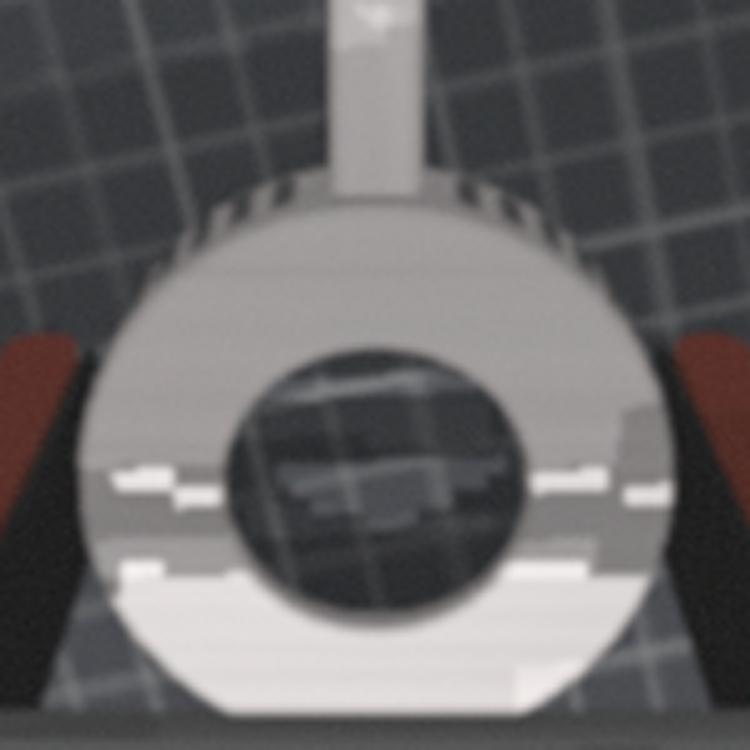

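Run:
```python
from h import *
c=load("w19"); f=lambda L:np.array(L)/5+(245,165)-.4
print("hole",circ(pts(c,f([(227,480),(528,480),(376,348),(376,618),(265,390),(488,390),(265,580),(488,580)]),23.5)))
print("outer",circ(pts(c,f([(79,470),(675,470),(376,203),(150,275),(610,290),(115,595)]),23.5)))
c=load("w15");f=lambda L:np.array(L)/8+(270,170)-.45
print("filter in barrel",circ(pts(c,f([(240,380),(585,380),(412,215),(412,545)]),73)),circ(pts(c,f([(200,370),(630,370),(412,575),(250,510),(570,520)]),70)))
```

```text
hole (array([527.4,  88.5]), 15.0)
outer (array([527.3,  89.4]), 29.57)
filter in barrel (array([ 588.3, -236.2]), 15.3) (array([ 588.5, -236.9]), 19.3)
```

Request:
jog_arm(
  xyz=[
    [0, 0, -15],
    [0, 0, -35],
    [0, 0, -35],
    [6, 30, -20],
    [9, 38, 0],
    [9, 38, 0],
    [9, 38, 0],
    [9, 38, 0],
  ],
  rot=[
    [0, 0, 0],
    [0, 0, 0],
    [0, 0, 0],
    [0, 0, 0],
    [0, 0, -0.03],
    [0, 0, -0.03],
    [0, 0, -0.03],
    [0, 0, 0],
  ],
)

```text
t: 19.4
tcp_pos: [564.2, -93.3, 144.8]
orientation: [[0.998, 0.06, -0.005], [0.06, -0.998, 0.001], [-0.005, -0.002, -1.0]]
ft_force: [1.0, 1.2, 0.2]
width: 59.1
```

Request:
jog_arm(
  xyz=[
    [9, 38, 0],
    [9, 38, 0],
    [6, 30, 0],
    [0, 10, 0],
    [0, 0, 0],
    [0, 0, 0],
  ],
  rot=[
    [0, 0, 0],
    [0, 0, 0],
    [0, 0, 0],
    [0, 0, 0],
    [0, 0, 0],
    [0, 0, 0],
  ],
)

```text
t: 19.9
tcp_pos: [596.8, -221.8, 144.3]
orientation: [[0.999, 0.052, -0.002], [0.052, -0.999, -0.001], [-0.002, 0.001, -1.0]]
ft_force: [0.2, 0.7, -0.6]
width: 59.1
```

Run:
```python
from h import *
st(); go([586.7,-236.6,120],4)
```

```text
t 19.9 tcp [ 596.8 -221.8  144.3] x [ 0.999  0.052 -0.002] z [-0.002 -0.001 -1.   ] F [ 0.2  0.7 -0.6] w 59.1 j [-0.46  0.51  1.53 -0.    1.1  -0.51]
go xyz [-10.8  14.3  24.4] rot [ 0.001  0.002 -0.017]
```

Request:
jog_arm(
  xyz=[
    [-11, 14, 0],
    [0, 0, 0],
    [0, 0, 10],
    [0, 0, 8],
    [0, 0, 0],
    [0, 0, 0],
  ],
  rot=[
    [0, 0.002, -0.017],
    [0, 0, 0],
    [0, 0, 0],
    [0, 0, 0],
    [0, 0, 0],
    [0, 0, 0],
  ],
)

```text
t: 20.4
tcp_pos: [583.8, -225.8, 123.4]
orientation: [[0.997, 0.075, -0.005], [0.075, -0.997, 0.005], [-0.005, -0.005, -1.0]]
ft_force: [0.6, -0.4, -1.1]
width: 59.5
```

Run:
```python
from h import *
st(); go([586.7,-236.6,105],4); c=cap("wrist","w20"); zoom(c,320,240,75,5,"z20")
```

```text
t 20.4 tcp [ 583.8 -225.8  123.4] x [ 0.997  0.075 -0.005] z [-0.005  0.005 -1.   ] F [ 0.6 -0.4 -1.1] w 59.5 j [-0.48  0.53  1.57  0.    1.05 -0.56]
go xyz [ 2.2 11.1 18.3] rot [-0.005  0.005  0.005]
```

View pics/z20.png

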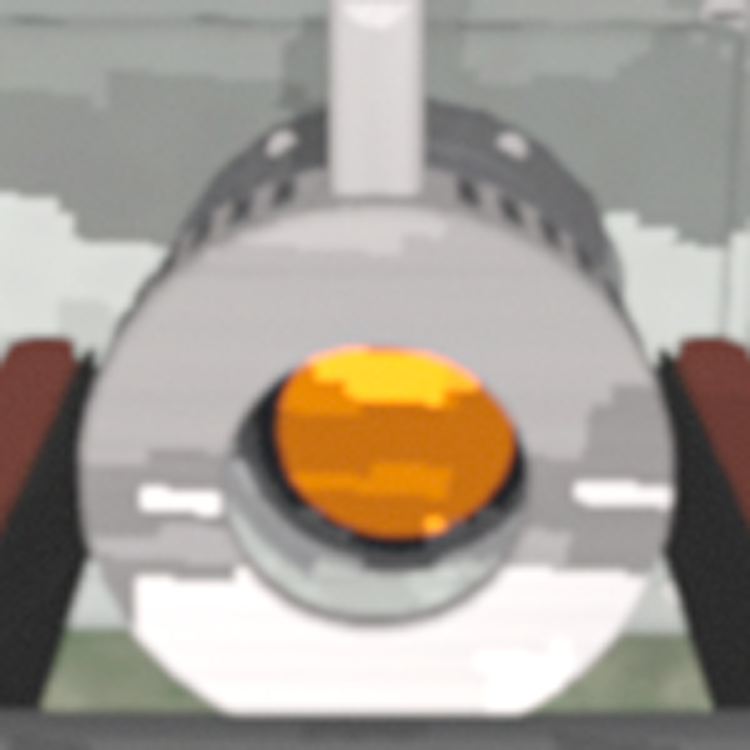

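Request:
jog_arm(
  xyz=[
    [2.2, 11, 0],
    [0, 0, 0],
    [0, 0, 4],
    [0, 0, 0],
    [0, 0, 0],
  ],
  rot=[
    [-0.005, 0.005, 0.005],
    [0, 0, 0],
    [0, 0, 0],
    [0, 0, 0],
    [0, 0, 0],
  ],
)

```text
t: 20.87
tcp_pos: [588.1, -236.9, 119.2]
orientation: [[0.997, 0.071, 0.002], [0.071, -0.997, -0.001], [0.002, 0.001, -1.0]]
ft_force: [0.9, 0.1, -1.3]
width: 58.9
```

Run:
```python
from h import *
st(); go([586.7,-236.6,105],4); c=cap("wrist","w21"); zoom(c,320,240,75,5,"z21")
```

```text
t 20.87 tcp [ 588.1 -236.9  119.2] x [0.997 0.071 0.002] z [ 0.002 -0.001 -1.   ] F [ 0.9  0.1 -1.3] w 58.9 j [-0.49  0.54  1.56  0.    1.04 -0.56]
go xyz [-1.4 -0.4 14.2] rot [ 0.001 -0.002  0.001]
```

View pics/z21.png

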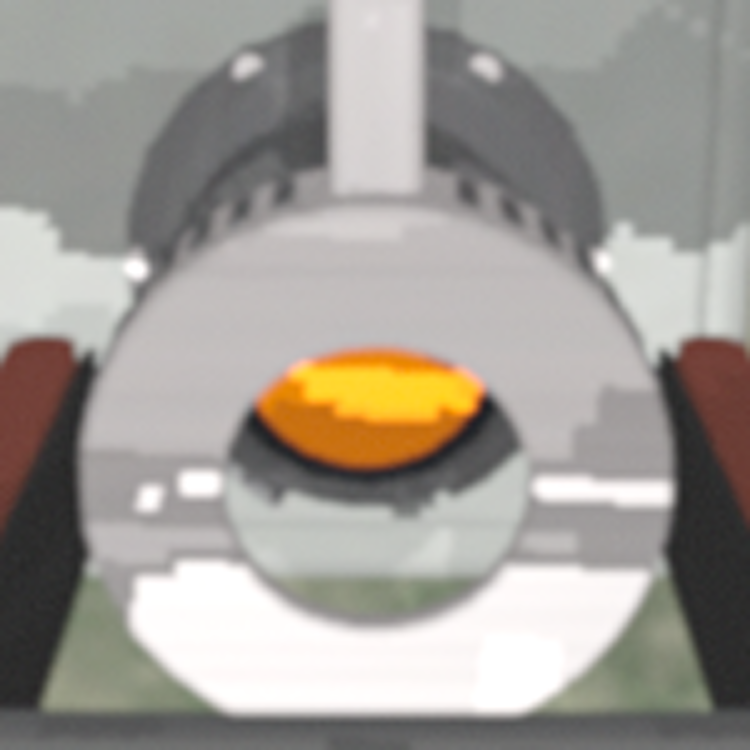

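Request:
jog_arm(
  xyz=[
    [-1.5, -0.4, 6],
    [-0.2, 0, 5],
    [0, 0, 1],
    [0, 0, 0],
    [0, 0, 0],
  ],
  rot=[
    [0, -0.002, 0],
    [0, 0, 0],
    [0, 0, 0],
    [0, 0, 0],
    [0, 0, 0],
  ],
)

```text
t: 21.33
tcp_pos: [585.8, -236.5, 105.6]
orientation: [[0.998, 0.07, -0.001], [0.07, -0.998, -0.0], [-0.001, 0.0, -1.0]]
ft_force: [-0.2, -0.2, -1.1]
width: 59.2
```

Run:
```python
from h import *
st(); go([586.7,-236.6,92],4); c=cap("wrist","w22"); zoom(c,320,240,75,5,"z22")
```

```text
t 21.33 tcp [ 585.8 -236.5  105.6] x [ 0.998  0.07  -0.001] z [-0.001 -0.    -1.   ] F [-0.2 -0.2 -1.1] w 59.2 j [-0.49  0.55  1.58 -0.    1.01 -0.56]
go xyz [ 0.9  0.1 13.6] rot [0.    0.001 0.001]
```

View pics/z22.png

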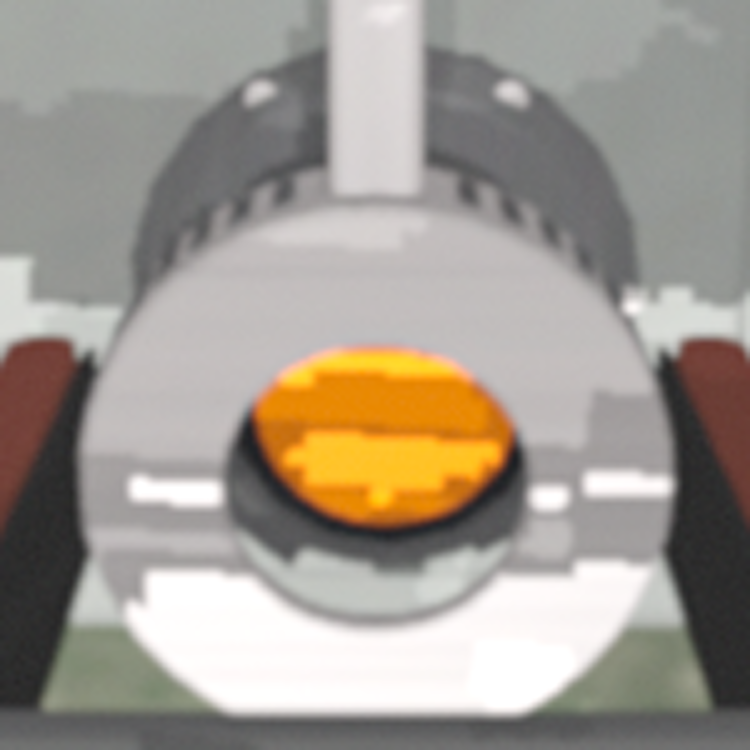

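Request:
jog_arm(
  xyz=[
    [0.8, 0.1, 3],
    [0, 0, 2],
    [0, 0, 1],
    [0, 0, 0],
    [0, 0, 0],
  ],
  rot=[
    [0, 0, 0],
    [0, 0, 0],
    [0, 0, 0],
    [0, 0, 0],
    [0, 0, 0],
  ],
)

```text
t: 21.8
tcp_pos: [587.0, -236.6, 99.3]
orientation: [[0.998, 0.07, -0.001], [0.07, -0.998, -0.001], [-0.001, 0.001, -1.0]]
ft_force: [1.0, -0.0, 0.1]
width: 59.0
```

Run:
```python
from h import *
st(); go([586.7,-236.6,92],4)
```

```text
t 21.8 tcp [ 587.  -236.6   99.3] x [ 0.998  0.07  -0.001] z [-0.001 -0.001 -1.   ] F [ 1.  -0.   0.1] w 59.0 j [-0.49  0.56  1.58 -0.    1.   -0.56]
go xyz [-0.3 -0.1  7.3] rot [0.001 0.001 0.001]
```

Request:
jog_arm(
  xyz=[
    [-0.3, -0.1, 2],
    [0, 0, 2],
    [0, 0, 0.5],
    [0, 0, 0],
  ],
  rot=[
    [0, 0, 0],
    [0, 0, 0],
    [0, 0, 0],
    [0, 0, 0],
  ],
)

```text
t: 22.13
tcp_pos: [586.8, -236.7, 94.6]
orientation: [[0.998, 0.07, -0.0], [0.07, -0.998, -0.001], [-0.0, 0.001, -1.0]]
ft_force: [-0.1, 0.5, -1.2]
width: 59.2
```

Run:
```python
from h import *
st(); go([586.7,-236.6,88.5],4)
```

```text
t 22.13 tcp [ 586.8 -236.7   94.6] x [ 0.998  0.07  -0.   ] z [-0.    -0.001 -1.   ] F [-0.1  0.5 -1.2] w 59.2 j [-0.49  0.57  1.58 -0.    0.99 -0.56]
go xyz [-0.1 -0.1  6.1] rot [0.001 0.    0.001]
```

Request:
jog_arm(
  xyz=[
    [0, -0.1, 2],
    [0, 0, 2],
    [0, 0, 1],
    [0, 0, 0],
  ],
  rot=[
    [0, 0, 0],
    [0, 0, 0],
    [0, 0, 0],
    [0, 0, 0],
  ],
)

```text
t: 22.47
tcp_pos: [586.8, -236.6, 89.1]
orientation: [[0.998, 0.07, -0.0], [0.07, -0.998, -0.001], [-0.0, 0.001, -1.0]]
ft_force: [1.1, -0.6, -0.6]
width: 59.6
```

Run:
```python
from h import *
st(); go([586.7,-236.6,88.1],4)
```

```text
t 22.47 tcp [ 586.8 -236.6   89.1] x [ 0.998  0.07  -0.   ] z [-0.    -0.001 -1.   ] F [ 1.1 -0.6 -0.6] w 59.6 j [-0.49  0.57  1.59 -0.    0.98 -0.56]
go xyz [-0.1  0.   1. ] rot [0.001 0.    0.001]
```

Request:
jog_arm(
  xyz=[
    [0, 0, 1],
    [0, 0, 0.5],
    [0, 0, 0],
  ],
  rot=[
    [0, 0, 0],
    [0, 0, 0],
    [0, 0, 0],
  ],
)

```text
t: 22.72
tcp_pos: [586.8, -236.6, 87.4]
orientation: [[0.998, 0.07, -0.0], [0.07, -0.998, -0.001], [-0.0, 0.001, -1.0]]
ft_force: [-0.1, 0.2, 0.4]
width: 58.8
```

Run:
```python
from h import *
st(); c=cap("wrist","w23"); c=cap("scene","s23"); zoom(c,362,178,40,8,"z23")
```

```text
t 22.72 tcp [ 586.8 -236.6   87.4] x [ 0.998  0.07  -0.   ] z [-0.    -0.001 -1.   ] F [-0.1  0.2  0.4] w 58.8 j [-0.49  0.57  1.59 -0.    0.98 -0.56]
```

View pics/w23.png

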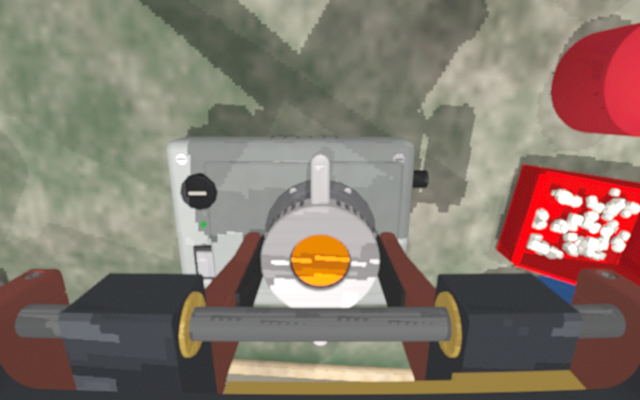

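View pics/z23.png

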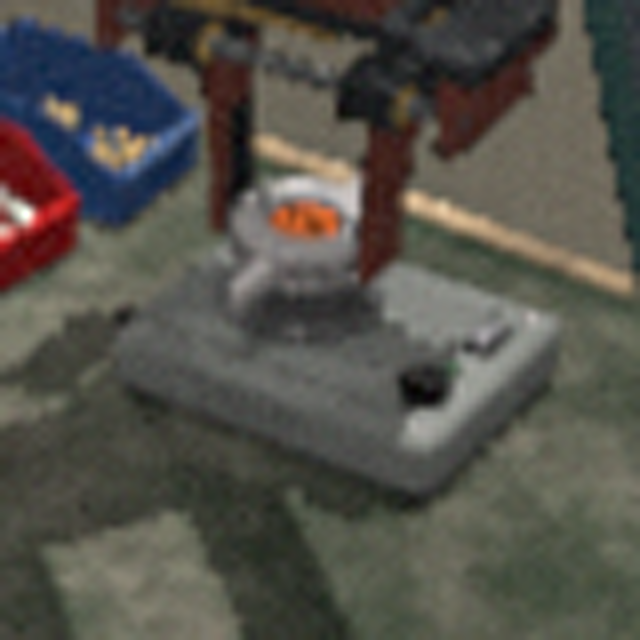

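Request:
jog_arm(
  xyz=[
    [0, 0, 0.1],
    [0, 0, 0.1],
    [0, 0, 0.1],
    [0, 0, 0.1],
    [0, 0, 0.1],
    [0, 0, 0],
  ],
  rot=[
    [0, 0, 0.06],
    [0, 0, 0.06],
    [0, 0, 0.06],
    [0, 0, 0.06],
    [0, 0, 0.06],
    [0, 0, 0],
  ],
)

```text
t: 23.32
tcp_pos: [587.1, -237.0, 87.8]
orientation: [[0.971, -0.241, 0.001], [-0.241, -0.971, -0.002], [0.001, 0.002, -1.0]]
ft_force: [0.7, 0.5, 0.1]
width: 59.1
```

Run:
```python
from h import *
s=st(); print(s["torque"]); c=cap("wrist","w24")
```

```text
t 23.32 tcp [ 587.1 -237.    87.8] x [ 0.971 -0.241  0.001] z [ 0.001 -0.002 -1.   ] F [0.7 0.5 0.1] w 59.1 j [-0.49  0.57  1.59 -0.    0.98 -0.25]
[-0.02056801 -0.05461698  0.02330208]
```

View pics/w24.png

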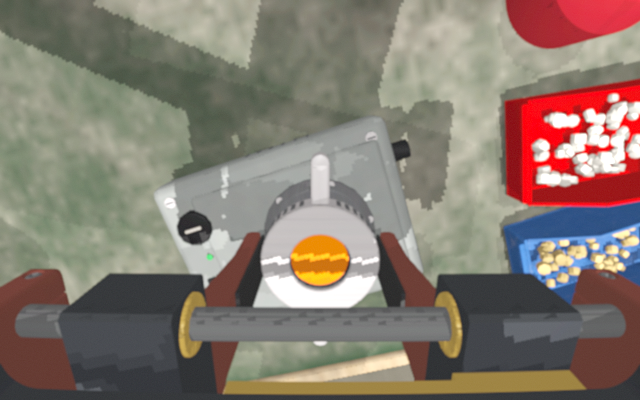

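Request:
jog_arm(
  xyz=[
    [-0.2, 0, 0.2],
    [0, 0, 0.2],
    [0, 0, 0.2],
    [0, 0, 0.2],
    [0, 0, 0.2],
    [0, 0, 0.2],
    [0, 0, 0],
  ],
  rot=[
    [0, 0, 0.06],
    [0, 0, 0.06],
    [0, 0, 0.06],
    [0, 0, 0.06],
    [0, 0, 0.06],
    [0, 0, 0.06],
    [0, 0, 0],
  ],
)

```text
t: 23.95
tcp_pos: [586.9, -237.2, 87.4]
orientation: [[0.825, -0.565, 0.001], [-0.565, -0.825, -0.003], [0.002, 0.002, -1.0]]
ft_force: [0.4, 0.4, 0.6]
width: 58.6
```

Run:
```python
from h import *
s=st(); print(s["torque"]); go([586.7,-236.6,86.5],-60)
```

```text
t 23.95 tcp [ 586.9 -237.2   87.4] x [ 0.825 -0.565  0.002] z [ 0.001 -0.003 -1.   ] F [0.4 0.4 0.6] w 58.6 j [-0.49  0.57  1.59 -0.    0.97  0.11]
[ 0.0727393  -0.02745197  0.0178375 ]
go xyz [-0.5 -0.3  0.9] rot [ 0.001 -0.003  0.446]
```

Request:
jog_arm(
  xyz=[
    [-0.4, -0.3, 0.3],
    [0, 0, 0.3],
    [0, 0, 0.3],
    [0, 0, 0.3],
    [0, 0, 0.3],
    [0, 0, 0.2],
    [0, 0, 0.2],
    [0, 0, 0],
  ],
  rot=[
    [0, -0.002, 0.06],
    [0, 0, 0.06],
    [0, 0, 0.06],
    [0, 0, 0.06],
    [0, 0, 0.06],
    [0, 0, 0.06],
    [0, 0, 0.06],
    [0, 0, 0],
  ],
)

```text
t: 24.62
tcp_pos: [587.2, -237.4, 87.1]
orientation: [[0.531, -0.848, 0.001], [-0.848, -0.531, -0.003], [0.003, 0.001, -1.0]]
ft_force: [-0.4, -0.2, -0.4]
width: 59.0
```

Run:
```python
from h import *
s=st(); print(s["torque"]); go([586.7,-236.6,86.0],-86); c=cap("wrist","w25")
```

```text
t 24.62 tcp [ 587.2 -237.4   87.1] x [ 0.531 -0.848  0.003] z [ 0.001 -0.003 -1.   ] F [-0.4 -0.2 -0.4] w 59.0 j [-0.49  0.58  1.59 -0.    0.97  0.52]
[ 0.03128615  0.05594459 -0.06967122]
go xyz [-1.   0.   1.1] rot [ 0.    -0.003  0.489]
```

View pics/w25.png

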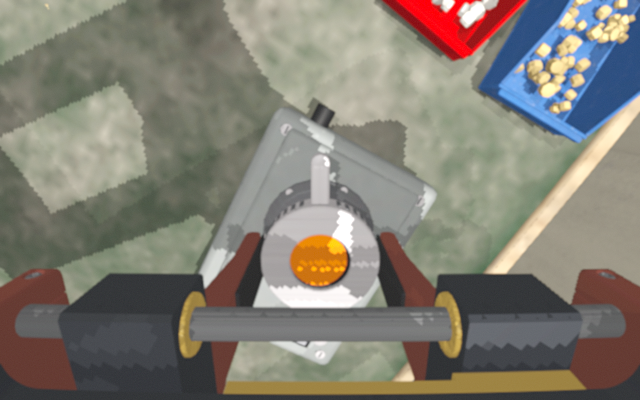

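Request:
jog_arm(
  xyz=[
    [-0.8, 0, 0.3],
    [0, 0, 0.3],
    [0, 0, 0.3],
    [0, 0, 0.3],
    [0, 0, 0.3],
    [0, 0, 0.2],
    [0, 0, 0.2],
    [0, 0, 0],
  ],
  rot=[
    [0, -0.002, 0.06],
    [0, 0, 0.06],
    [0, 0, 0.06],
    [0, 0, 0.06],
    [0, 0, 0.06],
    [0, 0, 0.06],
    [0, 0, 0.06],
    [0, 0, 0],
  ],
)

```text
t: 25.33
tcp_pos: [587.4, -236.6, 86.2]
orientation: [[0.156, -0.988, 0.001], [-0.988, -0.156, -0.001], [0.002, -0.001, -1.0]]
ft_force: [-0.1, 0.3, -0.4]
width: 59.3
```

Run:
```python
from h import *
s=st(); print(s["torque"]); go([586.7,-236.6,86.0],-88); c=cap("wrist","w26")
```

```text
t 25.33 tcp [ 587.4 -236.6   86.2] x [ 0.156 -0.988  0.002] z [ 0.001 -0.001 -1.   ] F [-0.1  0.3 -0.4] w 59.3 j [-0.49  0.58  1.59 -0.    0.97  0.92]
[ 0.05147786  0.10902344 -0.06730226]
go xyz [-0.1  0.7  0.2] rot [-0.001 -0.002  0.121]
```

View pics/w26.png

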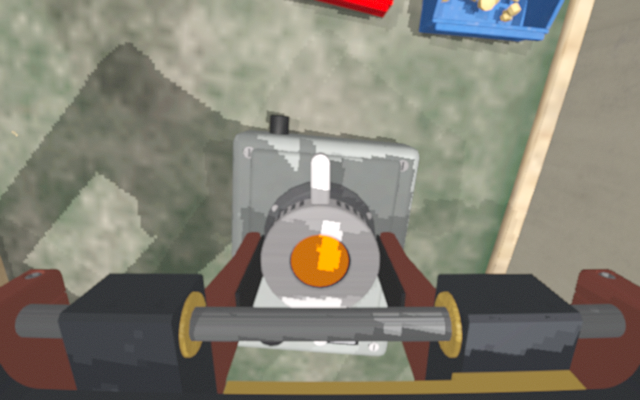

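Request:
jog_arm(
  xyz=[
    [0, 0.6, 0.1],
    [0, 0, 0],
    [0, 0, 0],
    [0, 0, 0],
  ],
  rot=[
    [0, 0, 0.04],
    [0, 0, 0.04],
    [0, 0, 0.04],
    [0, 0, 0],
  ],
)

```text
t: 25.72
tcp_pos: [587.2, -236.4, 86.2]
orientation: [[0.051, -0.999, 0.002], [-0.999, -0.051, -0.001], [0.001, -0.001, -1.0]]
ft_force: [-0.4, 0.3, 0.4]
width: 59.1
```

Run:
```python
from h import *
s=st(); print(s["torque"]); c=cap("wrist","w27");zoom(c,320,220,75,5,"z27")
```

```text
t 25.72 tcp [ 587.2 -236.4   86.2] x [ 0.051 -0.999  0.001] z [ 0.002 -0.001 -1.   ] F [-0.4  0.3  0.4] w 59.1 j [-0.49  0.58  1.59 -0.    0.97  1.03]
[0.03275129 0.09291147 0.03686086]
```

View pics/z27.png

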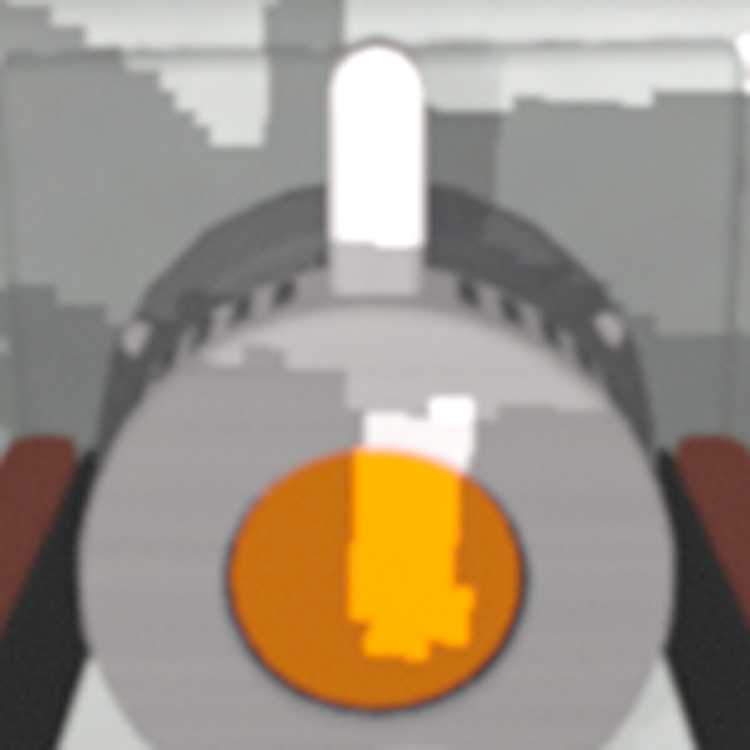

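Request:
jog_arm(
  xyz=[
    [0, 0, 0],
    [0, 0, 0],
    [0, 0, 0],
    [0, 0, 0],
  ],
  rot=[
    [0, 0, 0.04],
    [0, 0, 0.04],
    [0, 0, 0.04],
    [0, 0, 0.04],
  ],
)

```text
t: 26.1
tcp_pos: [586.3, -235.5, 86.2]
orientation: [[-0.091, -0.996, -0.001], [-0.996, 0.091, -0.001], [0.001, 0.001, -1.0]]
ft_force: [-0.3, 6.3, 4.3]
width: 59.2
```

Run:
```python
from h import *
s=st(); print(s["torque"]); c=cap("wrist","w28");zoom(c,320,220,75,5,"z28")
```

```text
t 26.1 tcp [ 586.3 -235.5   86.2] x [-0.091 -0.996  0.001] z [-0.001 -0.001 -1.   ] F [-0.3  6.3  4.3] w 59.2 j [-0.49  0.58  1.59 -0.    0.97  1.17]
[1.30722337 0.04607619 0.14755565]
```

View pics/z28.png

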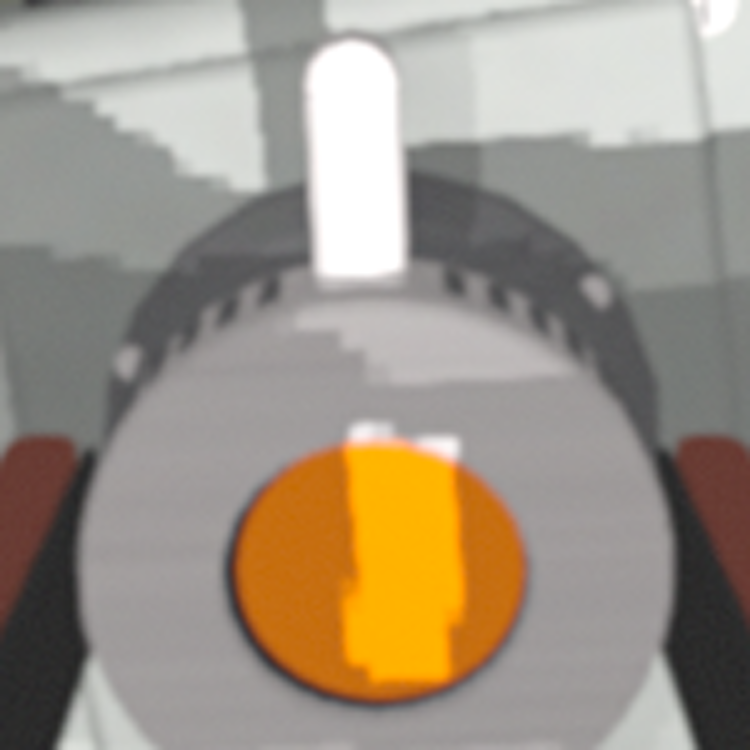

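Request:
jog_arm(
  xyz=[
    [0, 0, 0],
    [0, 0, 0],
    [0, 0, 0],
    [0, 0, 0],
    [0, 0, 0],
  ],
  rot=[
    [0, 0, 0],
    [0, 0, 0],
    [0, 0, 0],
    [0, 0, 0],
    [0, 0, 0],
  ],
  fingers=0.05,
)

```text
t: 26.57
tcp_pos: [586.8, -235.8, 86.2]
orientation: [[-0.084, -0.996, 0.0], [-0.996, 0.084, -0.002], [0.002, -0.0, -1.0]]
ft_force: [-0.6, -0.1, 0.7]
width: 82.7
```

Request:
jog_arm(
  xyz=[
    [0, 0, -10],
    [0, 0, -25],
    [0, 0, -25],
    [0, 0, -20],
    [0, 0, 0],
    [0, 0, 0],
  ],
  rot=[
    [0, 0, 0],
    [0, 0, 0],
    [0, 0, 0],
    [0, 0, 0],
    [0, 0, 0],
    [0, 0, 0],
  ],
)

```text
t: 27.07
tcp_pos: [586.3, -236.3, 170.9]
orientation: [[-0.082, -0.997, -0.001], [-0.997, 0.082, -0.001], [0.001, 0.001, -1.0]]
ft_force: [0.0, 0.5, -0.5]
width: 83.4
```

Run:
```python
from h import *
s=st(); c=cap("wrist","w29");zoom(c,320,200,75,5,"z29"); t=cap("top","t29"); zoom(t,420,204,45,8,"tz29")
s=cap("scene","s29");zoom(s,362,178,40,8,"sz29")
```

```text
t 27.07 tcp [ 586.3 -236.3  170.9] x [-0.082 -0.997  0.001] z [-0.001 -0.001 -1.   ] F [ 0.   0.5 -0.5] w 83.4 j [-0.49  0.48  1.52 -0.    1.14  1.16]
```

View pics/z29.png

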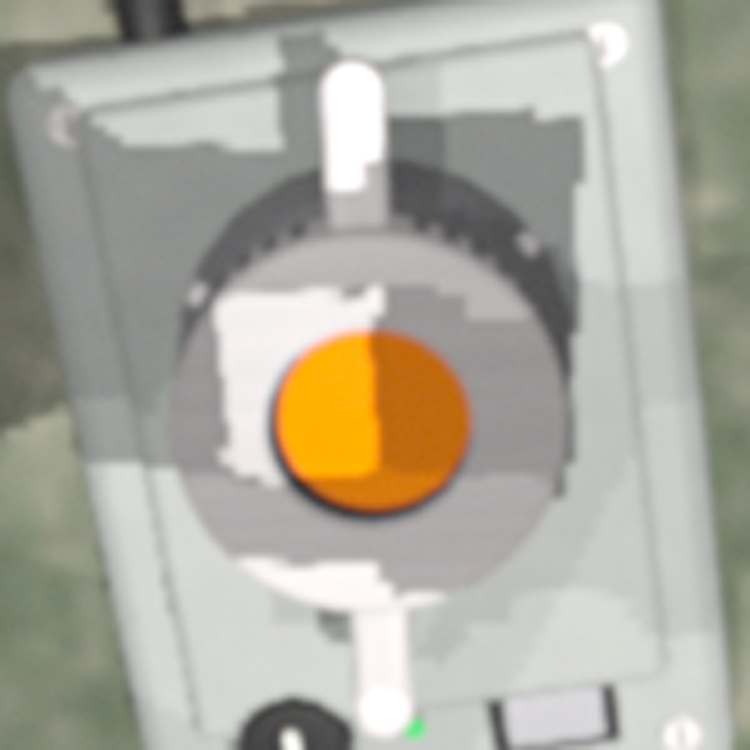

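View pics/sz29.png

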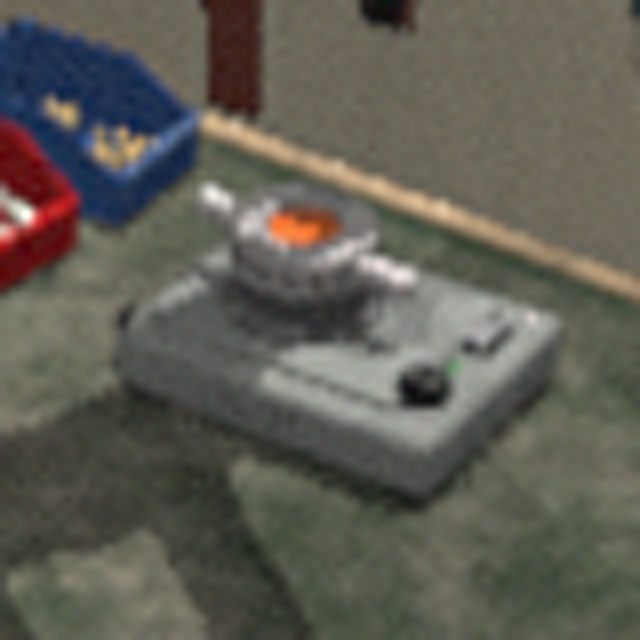

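Run:
```python
from h import *
c=load("w29"); f=lambda L:np.array(L)/5+(245,125)-.4
def ang(a,b,z):
    P=pts(c,f([a,b]),z); d=P[0]-P[1]; return round(float(np.degrees(np.arctan2(d[1],d[0]))),1),np.linalg.norm(d).round(1),P.mean(0).round(1)
print("ears",ang((353,62),(383,735),69))
print("L",ang((85,125),(195,720),36),"R",ang((590,40),(665,665),36),"back",ang((85,115),(590,35),36),"front",ang((450,705),(660,665),36))
for z in (72,74,76): print(z,circ(pts(c,f([(165,420),(568,420),(370,230),(365,612)]),z)),circ(pts(c,f([(273,425),(470,425),(372,330),(372,517)]),z)))
```

```text
ears (-2.3, np.float64(106.9), array([ 587.8, -235.1,   69. ]))
L (3.1, np.float64(109.4), array([ 577. , -194.7,   36. ])) R (4.3, np.float64(112.5), array([ 582.4, -279.4,   36. ])) back (94.2, np.float64(83.4), array([ 636.3, -233.6,   36. ])) front (97.1, np.float64(38.7), array([ 524. , -263.5,   36. ]))
72 (array([ 587.4, -234.7]), 30.13) (array([ 587.7, -235.5]), 14.73)
74 (array([ 588. , -234.8]), 29.87) (array([ 588.4, -235.5]), 14.61)
76 (array([ 588.7, -234.8]), 29.61) (array([ 589. , -235.6]), 14.48)
```

View pics/tz29.png

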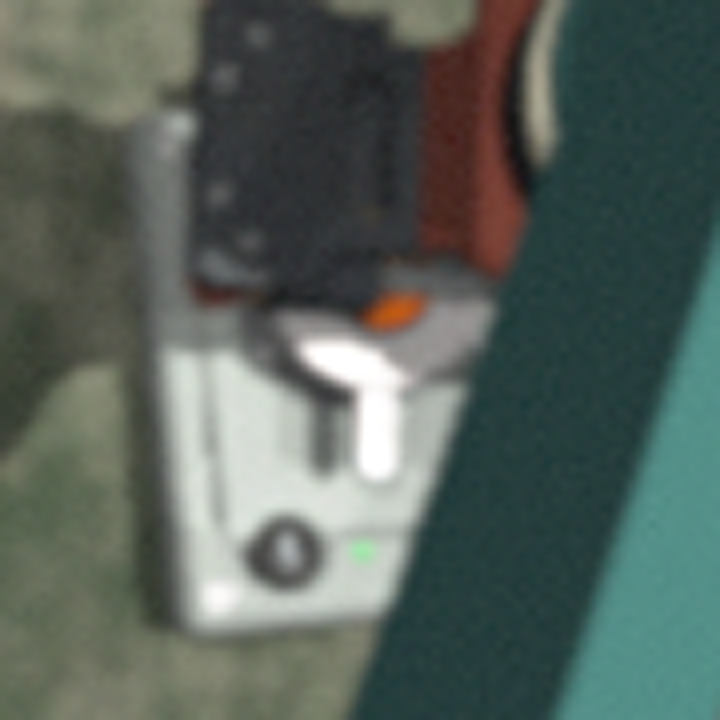

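Request:
jog_arm(
  xyz=[
    [-18, -20, 0],
    [-18, -20, 0],
    [0, 0, 0],
    [0, 0, 20],
    [0, 0, 25],
    [0, 0, 15],
    [0, 0, 0],
    [0, 0, 0],
  ],
  rot=[
    [0, 0, 0],
    [0, 0, 0],
    [0, 0, 0],
    [0, 0, 0],
    [0, 0, 0],
    [0, 0, 0],
    [0, 0, 0],
    [0, 0, 0],
  ],
  fingers=1,
)

```text
t: 27.88
tcp_pos: [623.9, -201.4, 98.2]
orientation: [[-0.081, -0.997, -0.016], [-0.997, 0.081, 0.003], [-0.002, 0.017, -1.0]]
ft_force: [1.0, -5.3, 6.9]
width: 33.4
```

Run:
```python
from h import *
st(); go([632,-203,87],-94); c=cap("wrist","w30")
```

```text
t 27.88 tcp [ 623.9 -201.4   98.2] x [-0.081 -0.997 -0.002] z [-0.016  0.003 -1.   ] F [ 1.  -5.3  6.9] w 33.4 j [-0.42  0.6   1.51 -0.    1.05  1.24]
go xyz [ 1.  -8.4 11. ] rot [ 0.017  0.002 -0.011]
```

View pics/w30.png

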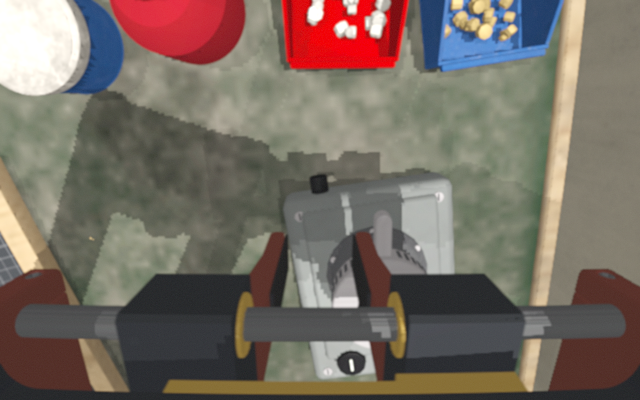

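Request:
jog_arm(
  xyz=[
    [0, 0, -12],
    [0, 0, -8],
    [0, -8, 0],
    [-3, 0, 0],
    [0, 0, 0],
    [0, 0, 0],
  ],
  rot=[
    [0, 0, 0],
    [0.017, 0, -0.01],
    [0, 0, 0],
    [0, 0, 0],
    [0, 0, 0],
    [0, 0, 0],
  ],
)

```text
t: 28.43
tcp_pos: [634.9, -200.0, 125.5]
orientation: [[-0.071, -0.997, 0.008], [-0.997, 0.071, 0.0], [-0.001, -0.008, -1.0]]
ft_force: [-0.2, -1.3, 0.1]
width: 0.5
```

Run:
```python
from h import *
st(); go([634,-203,88],-94); c=cap("wrist","w31"); zoom(c,350,250,75,5,"z31")
```

```text
t 28.43 tcp [ 634.9 -200.   125.5] x [-0.071 -0.997 -0.001] z [ 0.008  0.    -1.   ] F [-0.2 -1.3  0.1] w 0.5 j [-0.41  0.57  1.49  0.    1.08  1.23]
go xyz [ 3.1  1.  37.5] rot [-0.008  0.001 -0.001]
```

View pics/w31.png

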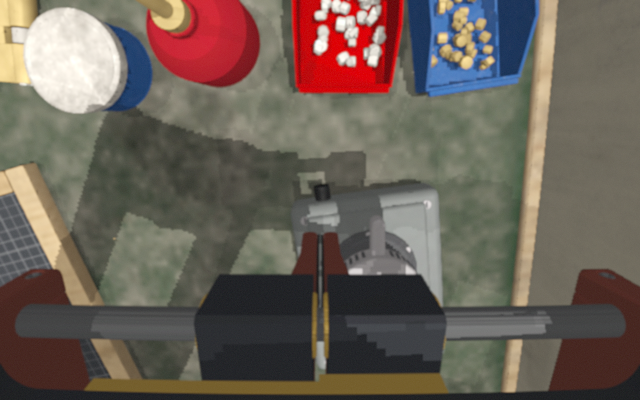

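Request:
jog_arm(
  xyz=[
    [2, 1, 12],
    [0, 0, 15],
    [0, 0, 4],
    [0, 0, 0],
    [0, 0, 0],
  ],
  rot=[
    [-0.008, 0, 0],
    [0, 0, 0],
    [0, 0, 0],
    [0, 0, 0],
    [0, 0, 0],
  ],
)

```text
t: 28.9
tcp_pos: [632.8, -201.6, 90.9]
orientation: [[-0.071, -0.998, -0.003], [-0.998, 0.071, 0.002], [-0.002, 0.003, -1.0]]
ft_force: [-0.6, 0.0, -0.2]
width: 0.8
```

Run:
```python
from h import *
st(); go([633,-206,88],-94)
```

```text
t 28.9 tcp [ 632.8 -201.6   90.9] x [-0.071 -0.998 -0.002] z [-0.003  0.002 -1.   ] F [-0.6  0.  -0.2] w 0.8 j [-0.41  0.61  1.51  0.    1.03  1.23]
go xyz [ 4.4 -0.6  2.9] rot [ 0.003  0.002 -0.001]
```

Request:
jog_arm(
  xyz=[
    [4, 0, 3],
    [4, 0, 0],
    [2, 0, 0],
    [2, 0, 0],
    [0, 0, 0],
  ],
  rot=[
    [0, 0, 0],
    [0, 0, 0],
    [0, 0, 0],
    [0, 0, 0],
    [0, 0, 0],
  ],
)

```text
t: 29.32
tcp_pos: [632.0, -215.3, 88.0]
orientation: [[-0.071, -0.997, -0.003], [-0.997, 0.071, 0.002], [-0.001, 0.003, -1.0]]
ft_force: [-0.4, 0.7, 0.2]
width: 0.5
```

Run:
```python
from h import *
st(); c=cap("wrist","w32"); zoom(c,350,250,75,5,"z32")
```

```text
t 29.32 tcp [ 632.  -215.3   88. ] x [-0.071 -0.997 -0.001] z [-0.003  0.002 -1.   ] F [-0.4  0.7  0.2] w 0.5 j [-0.43  0.62  1.5   0.    1.03  1.21]
```

View pics/z32.png

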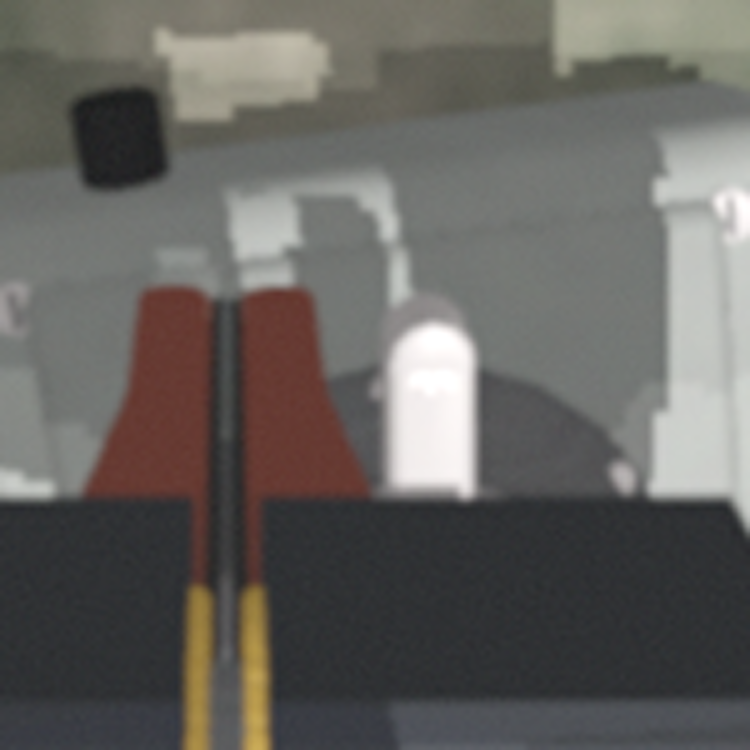

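Request:
jog_arm(
  xyz=[
    [2.5, 0, 0],
    [2.5, 0, 0],
    [1, 0, 0],
    [1, 0, 0],
    [0, 0, 0],
  ],
  rot=[
    [0, 0, 0],
    [0, 0, 0],
    [0, 0, 0],
    [0, 0, 0],
    [0, 0, 0],
  ],
)

```text
t: 29.78
tcp_pos: [631.9, -223.0, 88.9]
orientation: [[-0.071, -0.997, -0.002], [-0.997, 0.071, 0.001], [-0.001, 0.002, -1.0]]
ft_force: [-0.3, 0.3, 0.3]
width: 0.7
```

Run:
```python
from h import *
st()
```

```text
t 29.78 tcp [ 631.9 -223.    88.9] x [-0.071 -0.997 -0.001] z [-0.002  0.001 -1.   ] F [-0.3  0.3  0.3] w 0.7 j [-0.44  0.62  1.5   0.    1.03  1.2 ]
```

Request:
jog_arm(
  xyz=[
    [0.7, 0, 0.3],
    [0.7, 0, 0],
    [0.7, 0, 0],
  ],
  rot=[
    [0, 0, 0],
    [0, 0, 0],
    [0, 0, 0],
  ],
)

```text
t: 30.03
tcp_pos: [631.9, -223.3, 88.8]
orientation: [[-0.071, -0.997, -0.002], [-0.997, 0.071, 0.004], [-0.004, 0.002, -1.0]]
ft_force: [1.7, 3.2, 0.6]
width: 0.5
```

Run:
```python
from h import *
st(); c=cap("wrist","w33"); zoom(c,350,250,75,5,"z33")
```

```text
t 30.03 tcp [ 631.9 -223.3   88.8] x [-0.071 -0.997 -0.004] z [-0.002  0.004 -1.   ] F [1.7 3.2 0.6] w 0.5 j [-0.44  0.62  1.49  0.    1.03  1.2 ]
```

View pics/z33.png

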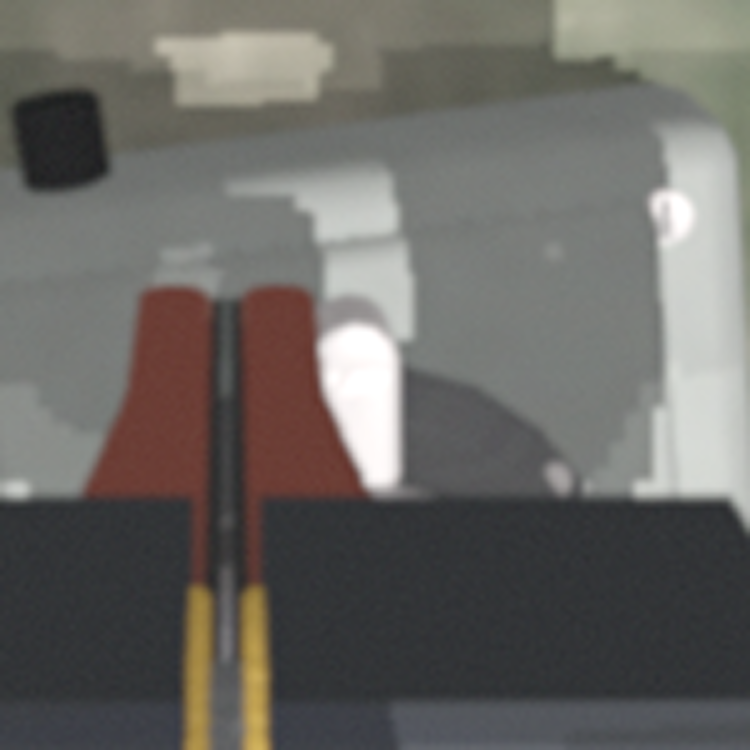

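Request:
jog_arm(
  xyz=[
    [1.2, 0, 0],
    [1.2, 0, 0],
    [1.5, 0, 0],
    [1.5, 0, 0],
  ],
  rot=[
    [0, 0, 0],
    [0, 0, 0],
    [0, 0, 0],
    [0, 0, 0],
  ],
)

```text
t: 30.42
tcp_pos: [631.9, -223.7, 88.8]
orientation: [[-0.072, -0.997, -0.001], [-0.997, 0.071, 0.012], [-0.012, 0.002, -1.0]]
ft_force: [2.0, 7.2, 2.7]
width: 0.4
```

Run:
```python
from h import *
st()
```

```text
t 30.42 tcp [ 631.9 -223.7   88.8] x [-0.072 -0.997 -0.012] z [-0.001  0.012 -1.   ] F [2.  7.2 2.7] w 0.4 j [-0.45  0.62  1.49  0.01  1.04  1.19]
```

Request:
jog_arm(
  xyz=[
    [-5, 0, 0],
    [-8, 0, 0],
    [0, 0, -15],
    [0, 0, -30],
    [0, 0, -35],
    [0, 0, -10],
    [0, 0, 0],
  ],
  rot=[
    [0.005, 0, 0],
    [0, 0, 0],
    [0, 0, 0],
    [0, 0, 0],
    [0, 0, 0],
    [0, 0, 0],
    [0, 0, 0],
  ],
)

```text
t: 31.0
tcp_pos: [630.3, -210.2, 178.8]
orientation: [[-0.07, -0.998, -0.003], [-0.998, 0.07, 0.009], [-0.009, 0.003, -1.0]]
ft_force: [0.3, -0.0, 0.2]
width: 0.3
```

Request:
jog_arm(
  xyz=[
    [-5, 30, 0],
    [-5, 20, 0],
    [0, 0, 0],
    [0, 0, 0],
  ],
  rot=[
    [0, 0, 0],
    [0, 0, 0],
    [0, 0, 0],
    [0, 0, 0],
  ],
)

```text
t: 31.33
tcp_pos: [580.1, -196.6, 176.6]
orientation: [[-0.069, -0.998, -0.001], [-0.998, 0.069, 0.006], [-0.006, 0.002, -1.0]]
ft_force: [-0.2, -0.3, 0.8]
width: 0.4
```

Run:
```python
from h import *
st(); c=cap("wrist","w34"); s=cap("scene","s34")
```

```text
t 31.33 tcp [ 580.1 -196.6  176.6] x [-0.069 -0.998 -0.006] z [-0.001  0.006 -1.   ] F [-0.2 -0.3  0.8] w 0.4 j [-0.44  0.45  1.56  0.01  1.14  1.2 ]
```

View pics/w34.png

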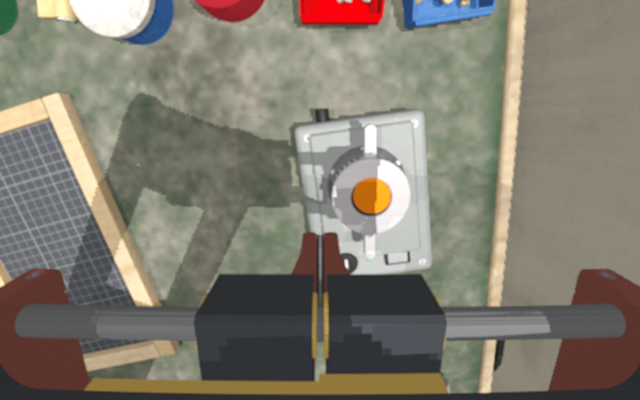

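View pics/s34.png

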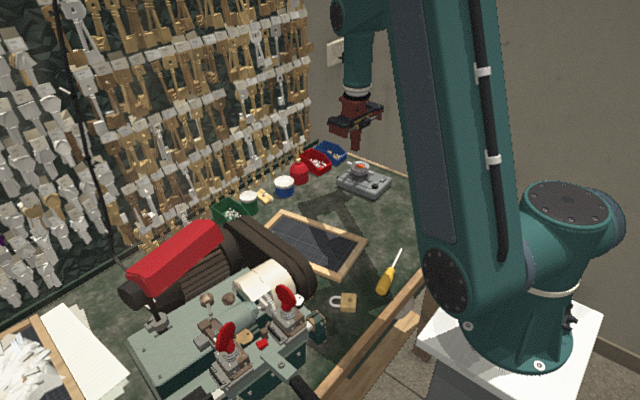

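```bash
python3 -c "
from h import *
st(); print(ctrl.job_done())"
```

```text
t 31.43 tcp [ 580.7 -196.7  176.5] x [-0.069 -0.998 -0.006] z [-0.001  0.006 -1.   ] F [ 0.6  0.2 -0.2] w 0.4 j [-0.44  0.45  1.56  0.01  1.14  1.2 ]
the job is handed in; nothing more can be done
None
```

The viewer is reassembled and the job was handed in at 31.4 s. I dropped the spacer in, then the filter on top of it. I set the ring with its lugs down the gaps and turned it clockwise with the wrist, holding it by the skirt, until it stopped.

**Last checks**
- The ring began to slip in the grip at the end of its turn. A separate 7 N push on an ear then moved the finger only about 0.4 mm, so it is hard against its stop.
- From the hand's height, the ring's underside is about 12.4 mm below the mouth (12.5 mm expected when home). Its top also measured level with a home position.
- The last wrist picture shows the filter flat in the ring's hole. The mat is empty, the gripper is clear of everything, and the padlock and tins look unmoved.

**Disagreements and a slip**
- By camera, the ears ended about 5 to 6 degrees past the nominal quarter turn. I put that down to play at the stop and measuring error, since the push test agreed with the height.
- While I was closing the fingers for the push test, one briefly rested on the ring with about 9 N. I backed off, and nothing appeared to have moved.
- The compression of the lens spring could not be seen directly.

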